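# Fill the wheel-hardware tray

### The job

Fill the wheel-hardware tray on the workbench: take the steel cup and, holding it over the tray's open bin, pour all six short hex nuts out into the bin without spilling any on the bench, then stand the empty cup upright back on its rubber pad. Drop the two long flanged nuts, flange down, into the tray's two round pockets, one in each, fully down; pour and load in whichever order you like. Leave the tools, bottle and jar on the bench where they are.

Things in the scene. Friction and masses are not known exactly. Their poses are not given: they have to be found in the camera images.
- table: the steel bench top, at z = 0; origin of no interest
- tray: bare aluminium tray fixed to the bench: 145 mm along its x, 210 mm along its y, 50 mm high all over. Its -y two thirds are an open bin (centre at y -35 mm), its +y third a solid block with two round pockets (at x -35 and +35 mm, y +70 mm). Origin: centre of its underside; z up. Turned up to 0.3 rad either way, on the left or right side of the bench
- bin (a point): centre of the bin's inner floor, 5 mm above the bench; axes as the tray's. The bin is 135 mm (x) by 130 mm (y) inside, 45 mm deep, with 5 mm walls
- pocket0 (a point): centre of the floor of the pocket at the tray's -x end; axes as the tray's. Round, 29 mm across, 28 mm deep, its floor 22 mm above the bench and its mouth level with the tray top (50 mm). The pocket centres are 70 mm apart
- pocket1 (a point): the same for the pocket at the tray's +x end
- pad: black rubber pad, 120 x 120 x 4 mm, fixed to the bench, on which the cup stands; origin: centre of its underside
- cup: open steel cup without handle, 90 mm high, flared: 60 mm across at the foot, 65 at mid height, 70 at the rim; wall 2.5 mm, bottom 4 mm thick; 110 to 220 g empty. On the pad, it holds the six hex nuts up to 44 mm above its foot. Smooth and oily (friction about 0.25), it empties when tipped some 120 degrees. Origin: centre of its underside; z up
- cup_rim (a point): centre of the cup's mouth, 90 mm up the cup's axis from its origin; axes as the cup's
- nut0: one of six alike short steel hex nuts, 19 mm across flats, 22 mm across corners, 20 mm high, about 35 g, lying loose in the cup; origin: centre of one hexagonal end, z along its axis to the other end (drawn with a dark 12 mm bore, but solid)
- nut1: one of six alike short steel hex nuts, 19 mm across flats, 22 mm across corners, 20 mm high, about 35 g, lying loose in the cup; origin: centre of one hexagonal end, z along its axis to the other end (drawn with a dark 12 mm bore, but solid)
- nut2: one of six alike short steel hex nuts, 19 mm across flats, 22 mm across corners, 20 mm high, about 35 g, lying loose in the cup; origin: centre of one hexagonal end, z along its axis to the other end (drawn with a dark 12 mm bore, but solid)
- nut3: one of six alike short steel hex nuts, 19 mm across flats, 22 mm across corners, 20 mm high, about 35 g, lying loose in the cup; origin: centre of one hexagonal end, z along its axis to the other end (drawn with a dark 12 mm bore, but solid)
- nut4: one of six alike short steel hex nuts, 19 mm across flats, 22 mm across corners, 20 mm high, about 35 g, lying loose in the cup; origin: centre of one hexagonal end, z along its axis to the other end (drawn with a dark 12 mm bore, but solid)
- nut5: one of six alike short steel hex nuts, 19 mm across flats, 22 mm across corners, 20 mm high, about 35 g, lying loose in the cup; origin: centre of one hexagonal end, z along its axis to the other end (drawn with a dark 12 mm bore, but solid)
- long0: one of two alike long steel nuts, standing upright on its flange on the bench between tray and pad: a round body 20 mm across and 50 mm high, with a flange 24 mm across and 5 mm thick at the foot, about 80 g; origin: centre of the flange's underside, z up its axis. The big socket stands 58 to 122 mm from it, along x
- long1: one of two alike long steel nuts, standing upright on its flange on the bench between tray and pad: a round body 20 mm across and 50 mm high, with a flange 24 mm across and 5 mm thick at the foot, about 80 g; origin: centre of the flange's underside, z up its axis. The big socket stands 58 to 122 mm from it, along x
- socket: bystander: dark impact socket, 38 mm across, 52 mm high, standing between the two long nuts; origin: centre of its underside
- wrench: bystander: 170 mm spanner lying flat beyond the task's things
- driver: bystander: 170 mm screwdriver lying flat beyond the long nuts
- spray: bystander: spray can, 60 mm across, 190 mm high, at the far right
- grease: bystander: jar, 70 mm across, 85 mm high, at the far left
There are look-alikes about, which are no part of the job. What is shaped like the long1 but green is not meant.

How it is judged (in metres and radians):
On the way:
1. all six hex nuts lie in the bin while the gripper still holds the cup, tipped, over the bin (x of nut0 in the frame of bin between -0.07 and 0.07 m and y of nut0 in the frame of bin between -0.068 and 0.068 m and z of nut0 in the frame of bin between -0.004 and 0.052 m and x of nut1 in the frame of bin between -0.07 and 0.07 m and y of nut1 in the frame of bin between -0.068 and 0.068 m and z of nut1 in the frame of bin between -0.004 and 0.052 m and x of nut2 in the frame of bin between -0.07 and 0.07 m and y of nut2 in the frame of bin between -0.068 and 0.068 m and z of nut2 in the frame of bin between -0.004 and 0.052 m and x of nut3 in the frame of bin between -0.07 and 0.07 m and y of nut3 in the frame of bin between -0.068 and 0.068 m and z of nut3 in the frame of bin between -0.004 and 0.052 m and x of nut4 in the frame of bin between -0.07 and 0.07 m and y of nut4 in the frame of bin between -0.068 and 0.068 m and z of nut4 in the frame of bin between -0.004 and 0.052 m and x of nut5 in the frame of bin between -0.07 and 0.07 m and y of nut5 in the frame of bin between -0.068 and 0.068 m and z of nut5 in the frame of bin between -0.004 and 0.052 m and angle between cup's own z axis and vertical above 0.8 rad and horizontal distance between cup_rim and bin below 0.12 m and contact force between the fingers and cup above 1 N), for 0.1 s.
At the end, for the whole second after the job is handed in: All six hex nuts lie in the bin; the cup stands upright (0.1 rad) on the pad, centres within 35 mm; a long nut stands flange down in each pocket, within 4 mm of its floor, 6 mm of its centre and 0.15 rad of upright; all at rest (x of nut0 in the frame of bin between -0.07 and 0.07 m and y of nut0 in the frame of bin between -0.068 and 0.068 m and z of nut0 in the frame of bin between -0.004 and 0.052 m and x of nut1 in the frame of bin between -0.07 and 0.07 m and y of nut1 in the frame of bin between -0.068 and 0.068 m and z of nut1 in the frame of bin between -0.004 and 0.052 m and x of nut2 in the frame of bin between -0.07 and 0.07 m and y of nut2 in the frame of bin between -0.068 and 0.068 m and z of nut2 in the frame of bin between -0.004 and 0.052 m and x of nut3 in the frame of bin between -0.07 and 0.07 m and y of nut3 in the frame of bin between -0.068 and 0.068 m and z of nut3 in the frame of bin between -0.004 and 0.052 m and x of nut4 in the frame of bin between -0.07 and 0.07 m and y of nut4 in the frame of bin between -0.068 and 0.068 m and z of nut4 in the frame of bin between -0.004 and 0.052 m and x of nut5 in the frame of bin between -0.07 and 0.07 m and y of nut5 in the frame of bin between -0.068 and 0.068 m and z of nut5 in the frame of bin between -0.004 and 0.052 m and angle between cup's own z axis and vertical below 0.1 rad and horizontal distance between cup and pad below 0.035 m and z of cup in the frame of pad between 0.001 and 0.008 m and ((horizontal distance between long0 and pocket0 below 0.006 m and z of long0 in the frame of pocket0 below 0.004 m and angle between each of long0, long1's own z axis and vertical below 0.15 rad and horizontal distance between long1 and pocket1 below 0.006 m and z of long1 in the frame of pocket1 below 0.004 m) or (horizontal distance between long0 and pocket1 below 0.006 m and z of long0 in the frame of pocket1 below 0.004 m and angle between each of long0, long1's own z axis and vertical below 0.15 rad and horizontal distance between long1 and pocket0 below 0.006 m and z of long1 in the frame of pocket0 below 0.004 m)) and linear speed of each of cup, nut0, nut1, nut2, nut3, nut4, nut5, long0, long1 below 0.02 m/s); the robot touches nothing.
It fails at once if a hex nut is spilled on the bench (contact force between any of nut0, nut1, nut2, nut3, nut4, nut5 and table above 0.05 N).
It fails at once if a bystander is moved more than 30 mm (distance of any of socket, wrench, driver, spray, grease from where it was at the start of the episode above 0.03 m).
It also fails if it takes over 72 s, if anything falls off the work surface, if the arm or the gripper's body presses on something with over 40 N, if the wrist force passes 120 N, or if a joint passes its speed limit or range.

### The arm

A 6-joint arm with a two-finger parallel gripper is mounted at the origin on the work surface. World frame = base frame: x ahead of the robot, y to its left, z up, the work surface at z = 0. Lengths are in mm, angles in degrees, forces in N, time in s.
With the tool pointing down it reaches from about 325 to 775 mm from the base axis. Payload 5.5 kg.
Tool frame: the origin (TCP) lies midway between the tips of the shut fingers; the grasp point (between the pads) lies 19 mm behind it (manip.grasp_offset is the distance from the TCP to the grasp point, in mm); z points along the fingers, y is the line along which they close (so a half turn about z gives the same grasp; the last joint's range is limited). The gripper opens to 88 mm and grips with 3 to 60 N. Pads are 20 mm wide; open, the fingers measure 115 mm over their backs; the gripper's body (75 mm by 178 mm) begins 61 mm behind the grasp point.
Start: joints at [61.152, 5.22, 70.514, -0, 104.267, -3.249], TCP at [259.255, 541.113, 222.631] pointing down, gripper open.
Joint ranges: [-164.24, 164.24], [-49.07, 125.15], [9.68, 141.18], [-86.29, 266.29], [3.28, 154.24], [-151.56, 151.56]. Speed limits (degrees/s): [147.25, 147.25, 172.46, 180, 180, 180].

### API

Orientations are given as [roll, pitch, yaw] about the fixed x, y, z axes, in that order (R = Rz(yaw) Ry(pitch) Rx(roll)).
In Python, from workcell import manip gives the robot as it stands.
- The arm moves only by the shell command python3 -m crank 'ROWS'. ROWS is JSON, a list of rows, each an object of numbers: "tx", "ty", "tz": the shift along the world's x, y, z each as a share of 250 mm, from -1 to 1; "wx", "wy", "wz": the turn, a rotation vector about the world's x, y, z each as a share of 45 degrees, from -1 to 1; "hand": the opening, from -1 (shut) to 1 (fully open). A call has 1 to 12 rows; each row is the pose to reach, as a shift and turn from the pose commanded when the call began; what a row does not reach only later rows make up. A row lasts 1/12 s, in which the tool goes at most 41.7 mm and 7.16 degrees, less where a joint would pass 70% of its speed; a pose out of reach is approached as far as the arm can. A call with a number of a shift or a turn outside -1 to 1 is refused whole. A call with a gripper value outside its range is refused whole. The fingers move at their own pace and stop on an object; the grip force is fixed at half the most. Time passes only in rows, so rows that repeat a pose let the fingers close. It gives the time, the measured TCP pose, the force, the opening and the grip force at its end, in the units of the state.
- manip.observe(): the state, without advancing time (a new reading comes with each control period).
- manip.grab_frame(name): name is "scene" or "top"; returns a dict with "pixels" (420x560x3 uint8, red, green, blue), "depth" (420x560 float32, mm along the optical axis (not along the pixel's ray), 0 where there is no reading), "fx", "fy", "cx", "cy" (pixels), "R" (3x3) and "t" (3): a world point X has camera coordinates R X + t. Camera axes: x right, y down, z forward; pixel columns grow to the right and rows downward; lengths in mm; the calibration is good to about 2 mm. A picture is of the moment at which its call begins.
- manip.job_done(): hands the job in; it is judged then, once.
Trained networks look in the newest picture that a camera, given by its name, has taken for a name from the list of things; names that differ only in an ending like _2 or _b are one class to them, and where a whole thing is asked for, a point or a joint stands for the part that bears it (a point fixed in the world has none). Each returns a list of dicts, best first, with "score" (0 to 1); they miss things now and then, are a little off and sometimes report something else, mostly with a low value. They report only what shows in the picture. A call takes as long as a camera call. They do not tell look-alikes from the thing itself.
- manip.silhouettes(thing, camera): "region" (420x560 bool, what is visible of it).
- manip.mark_of(thing, camera): "point" ([x, y, z] in mm, in world coordinates, good to about 4 mm: a listed point, or the origin of a listed thing).
The state is a dict: "time": time; "joint_pos": joint angles; "dq": joint speeds; "tau": joint torques, N m; "eef_pos": TCP position; "ee_rot": TCP orientation; "ft_force": force on the tool from outside, world axes, zero at the start; "moment": the same for the moment, N m; "finger_gap": finger opening in mm; "finger_force": force on a finger pad.
Only numpy, scipy, OpenCV 4.12 (cv2) and the standard library are available. Lean on these libraries where they do the work, as an engineer would, in place of code of your own. Each camera call takes 0.05 s, during which the arm holds its last target. There are 200 camera calls.

## Working session

There is one attempt and no reset: what is moved stays moved. The work goes in short steps, Python scripts to look and compute and a shell command to move; the robot and the scene stay as the last step left them, time stands still between calls to the robot, and variables do not carry over. Pictures are saved under pics/ and viewed, at most 10 in all, crops included, and the job is handed in when it is done.

```bash
mkdir -p pics; ls; cat > h.py <<'E'
import numpy as np, cv2
from workcell import manip
def snap(cam,fn=None):
    f=manip.grab_frame(cam)
    if fn: cv2.imwrite('pics/'+fn,cv2.cvtColor(f['pixels'],cv2.COLOR_RGB2BGR))
    return f
def cloud(f,m):
    v,u=np.nonzero(m&(f['depth']>0)); d=f['depth'][v,u]
    C=np.c_[(u-f['cx'])/f['fx']*d,(v-f['cy'])/f['fy']*d,d]
    return (C-f['t'])@np.asarray(f['R']),np.c_[u,v]
def proj(f,X):
    c=np.asarray(f['R'])@X+f['t']; return [round(float(f['fx']*c[0]/c[2]+f['cx'])),round(float(f['fy']*c[1]/c[2]+f['cy']))]
E
python3 - <<'E'
from h import *
np.set_printoptions(precision=1,suppress=True)
F={c:snap(c,c+'0.png') for c in('top','scene')}
a=np.hstack([cv2.imread('pics/top0.png'),cv2.imread('pics/scene0.png')])
for c in F:
    f=F[c]; print(c,'campos',-np.asarray(f['R']).T@f['t'])
    for n in ['tray','bin','pocket0','pocket1','pad','cup','cup_rim','long0','socket','wrench','driver','nut0']:
        for r in manip.mark_of(n,c)[:3 if n!='nut0' else 6]: print(n,round(r['score'],2),np.array(r['point']),proj(f,np.array(r['point'])))
print(manip.observe(),manip.grasp_offset)
E
```

```text
pics
top campos [ 461.2  -10.5 1231.4]
tray 0.71 [ 541.3 -232.4    1. ] [367, 233]
bin 0.71 [ 532.7 -264.7    6. ] [379, 236]
bin 0.58 [ 718.2 -287.2   -0.7] [386, 169]
pocket0 0.88 [ 575.6 -167.2   21.8] [344, 219]
pocket1 0.88 [ 575.6 -167.2   21.8] [344, 219]
pad 0.71 [510.1 226.    3.2] [199, 241]
cup 0.71 [525.4 218.    3.7] [202, 235]
cup_rim 0.67 [ 513.1 -158.2   24.4] [340, 242]
cup_rim 0.63 [525.6 216.8  90.7] [197, 233]
long0 0.57 [407.  -56.7   1. ] [302, 281]
long0 0.51 [471.1  54.    1. ] [262, 256]
long0 0.38 [664.5   0.3   2.4] [282, 187]
socket 0.43 [553.3   6.7  -2.6] [279, 227]
wrench 0.88 [738.4 114.5   2.8] [242, 160]
wrench 0.74 [ 723.5 -287.4   -0.4] [386, 168]
wrench 0.71 [518.7 224.8  29.4] [198, 237]
driver 0.68 [ 742.2 -115.8    2. ] [325, 160]
driver 0.47 [464.4 -16.4  -1.2] [287, 259]
nut0 0.59 [536.2 220.6  29.7] [200, 231]
nut0 0.52 [522.4 202.7  31.4] [206, 236]
nut0 0.42 [514.1 226.1  30. ] [197, 239]
scene campos [1009.   435.6  696.3]
tray 0.78 [ 536.8 -232.6   -2.3] [225, 169]
bin 0.93 [ 532.6 -270.4    8.7] [216, 157]
bin 0.72 [ 742.4 -118.7    0.9
[... 424 characters left out ...]
1.1   3.6  -3. ] [251, 254]
long0 0.66 [408.7 -54.9  -3.3] [317, 181]
socket 0.55 [552.6   3.   -1.8] [290, 226]
wrench 0.57 [737.9 116.7   0.2] [260, 314]
driver 0.75 [ 740.7 -121.     1.8] [180, 239]
nut0 0.65 [ 536.4 -229.3    0.1] [226, 168]
nut0 0.61 [520.9 201.7  29.8] [378, 264]
{'time': 1.3, 'joint_pos': array([ 61.2,   5.2,  70.5,   0. , 104.3,  -3.2]), 'dq': array([ 0.1, -0.1, -0.1,  0. , -0.1,  0.1]), 'tau': array([ -0. , -44.6, -40.7,   0.1,   0. ,  -0. ]), 'eef_pos': array([259.3, 541.1, 222.6]), 'ee_rot': array([180. ,  -0. , 154.4]), 'ft_force': array([-0.1, -0.5,  0.3]), 'moment': array([ 0.,  0., -0.]), 'finger_force': 0.0, 'finger_gap': 87.67558400110357} 18.700000000000003
```

View pics/top0.png

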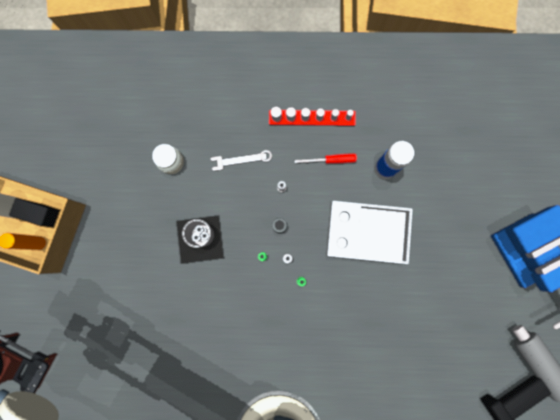

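View pics/scene0.png

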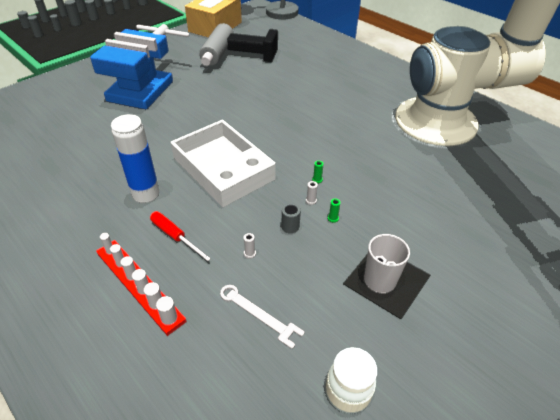

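The top view shows the tray at right, px (330–412, 202–263), with its pockets towards the centre at (344,217) and (342,242). The cup is on its pad at (199,236) and the socket at (279,227). The steel long nuts are at (282,187) and (287,259). The green look-alikes are at (262,257) and (302,282). Next I'll get exact positions from depth.

```bash
cat >> h.py <<'E'
def plane(f,uv,z):
    R=np.asarray(f['R']); c=-R.T@f['t']; d=np.c_[(uv[:,0]-f['cx'])/f['fx'],(uv[:,1]-f['cy'])/f['fy'],np.ones(len(uv))]@R
    return c+d*((z-c[2])/d[:,2])[:,None]
def near(P,x,y,r): return np.hypot(P[:,0]-x,P[:,1]-y)<r
E
python3 - <<'E'
from h import *
from scipy.optimize import least_squares
np.set_printoptions(precision=1,suppress=True)
one=np.ones((420,560),bool)
for c in('top','scene'):
    f=snap(c); P,uv=cloud(f,one)
    print(c)
    b=near(P,560,-500,60)|near(P,450,150,40); print(' bench z',np.median(P[near(P,600,100,30),2]))
    for n,x,y in(('pk0',511,-163),('pk1',577,-166)):
        Q=plane(f,uv.astype(float),50); s=near(Q,x,y,22)
        zz=P[s,2]; ins=zz<46; q=Q[s][ins]; print(n,q.mean(0),len(q),'area dia',np.ptp(q,0), 'floor z',np.percentile(zz,5),'top',np.median(P[s,2][~ins]))
    T=P[near(P,545,-230,150)&(P[:,2]>46)&(P[:,2]<56)]
    rect=cv2.minAreaRect(T[:,:2].astype(np.float32)); print('tray rect',rect)
    for n,x,y in(('longA',664,2),('longB',464,-16),('socket',553,4),('gA',471,53),('gB',408,-56)):
        s=near(P,x,y,30)&(P[:,2]>44); q=P[s]; 
        if len(q): 
            m,_=cv2.minEnclosingCircle(q[:,:2].astype(np.float32)); u=uv[s]; print(n,q.mean(0),m,_,len(q),q[:,2].max(),'rgb',np.mean(f['pixels'][u[:,1],u[:,0]],0))
    s=near(P,525,217,60)&(P[:,2]>86); q=P[s]; 
    m=least_squares(lambda p:np.hypot(q[:,0]-p[0],q[:,1]-p[1])-34,[525,217],loss='soft_l1').x; print('cup',m,len(q),q[:,2].max())
    dark=f['pixels'][uv[:,1],uv[:,0]].max(1)<60
    q=P[near(P,515,225,95)&(P[:,2]<9)&dark]; print('pad',cv2.minAreaRect(q[:,:2].astype(np.float32)))
    q=P[near(P,525,217,28)]; print('inside cup z',np.percentile(q[:,2],[5,50,80]))
E
```

```text
top
 bench z 0.30174052973844884
pk0 [ 511.5 -159.4   50. ] 101 area dia [29.  36.7  0. ] floor z 19.83867848318947 top 50.12608783777867
pk1 [ 580.9 -164.5   50. ] 94 area dia [26.7 31.6  0. ] floor z 19.703382745242934 top 50.04226617385531
tray rect ((540.715576171875, -232.2178955078125), (210.8432159423828, 145.565673828125), 85.26331329345703)
longA [661.7   3.   50. ] (662.0023803710938, 3.117494821548462) 10.082832336425781 44 55.15996082441511 rgb [178.7 184.2 188.7]
longB [467.7 -16.6  50.2] (467.73236083984375, -16.746320724487305) 9.524686813354492 43 55.315320929135005 rgb [192.8 197.5 201.7]
socket [554.2   6.2  52.6] (554.3470458984375, 6.106783866882324) 18.750314712524414 161 59.825013449958085 rgb [101.1 106.6 107.6]
gA [471.5  51.2  51.2] (471.0027160644531, 51.29111099243164) 9.618946075439453 44 55.92338899681926 rgb [ 82.2 187.8 107.6]
gB [407.1 -54.6  50.4] (407.193603515625, -54.70487594604492) 9.680444717407227 48 54.02890838785122 rgb [ 77.7 187.  104.6]
cup [526.8 216.6] 115 100.12985004936411
pad ((515.4208374023438, 224.84889221191406), (115.5040893554687
[... 538 characters left out ...]
3.1 180.  177.8]
longB [469.6 -16.   49.6] (467.3176574707031, -16.724639892578125) 11.405662536621094 68 53.472115018517115 rgb [182.7 181.9 177.4]
socket [557.9   8.6  52. ] (555.2362060546875, 7.188082695007324) 19.926990509033203 250 56.40982809199565 rgb [83.8 88.8 87.8]
gA [473.5  52.2  50. ] (472.1778259277344, 50.78925704956055) 11.232412338256836 73 54.16669336857816 rgb [ 32.7 163.6  63.8]
gB [409.7 -53.8  49.5] (408.7235412597656, -54.28253173828125) 10.281332969665527 58 53.62641155421917 rgb [ 33.8 156.6  62.3]
cup [528.5 217. ] 384 97.54102868633652
pad ((518.353515625, 225.5089111328125), (119.68804931640625, 117.7579116821289), 9.199739456176758)
inside cup z [33.5 49.  58.2]
```

```bash
python3 -m crank '[{"tx":0.8,"ty":-1,"tz":0,"hand":0},{"tx":0.8,"ty":-1,"hand":0},{"tx":0.8,"ty":-1,"hand":0},{"tx":0.8,"ty":-1,"hand":0},{"tx":0.8,"ty":-1,"hand":0},{"tx":0.8,"ty":-1,"hand":0},{"tx":0.8,"ty":-1,"hand":0},{"tx":0.8,"ty":-1,"hand":0},{"tx":0.8,"ty":-1,"hand":0}]'; python3 -c "
from h import *
print(manip.observe())"
```

```text
{'time': 1.4, 'joint_pos': array([ 6.11522102e+01,  5.22121174e+00,  7.05125573e+01,  2.14276141e-03,
        1.04266709e+02, -3.24988972e+00]), 'dq': array([ 0.04388928, -0.02639735,  0.06667956, -0.06797022, -0.03807848,
       -0.08390759]), 'tau': array([-7.22200330e-04, -4.46186221e+01, -4.06503904e+01,  6.97416882e-02,
        1.95210683e-02, -1.98050549e-05]), 'eef_pos': array([259.24503906, 541.12953312, 222.62823929]), 'ee_rot': array([-1.79999641e+02, -2.10042541e-03,  1.54402628e+02]), 'ft_force': array([ 0.28046037, -0.14194692,  0.13828144]), 'moment': array([ 0.00828092, -0.02829948, -0.01796934]), 'finger_force': 0.0, 'finger_gap': 87.83698016105025}validation failed for argument at $[0]...
```

```bash
python3 -m crank '[{"tx":0.1,"ty":-0.1,"tz":0,"wx":0,"wy":0,"wz":0,"hand":0}]'; echo; python3 -m crank --help | head -20
```

```text
time: 1.48
eef_pos: [281.1, 518.7, 222.0]
ee_rot: [180.0, -0.1, 154.7]
ft_force: [0.1, 0.7, 0.1]
finger_gap: 84.0
finger_force: 0.0
invalid input: not JSON, or not a number
```

```bash
python3 -m crank '[{"tx":0.8,"ty":-1,"tz":0,"wx":0,"wy":0,"wz":0,"hand":0},{"tx":0.8,"ty":-1,"tz":0,"wx":0,"wy":0,"wz":0,"hand":0},{"tx":0.8,"ty":-1,"tz":0,"wx":0,"wy":0,"wz":0,"hand":0},{"tx":0.8,"ty":-1,"tz":0,"wx":0,"wy":0,"wz":0,"hand":0},{"tx":0.8,"ty":-1,"tz":0,"wx":0,"wy":0,"wz":0,"hand":0},{"tx":0.8,"ty":-1,"tz":0,"wx":0,"wy":0,"wz":0,"hand":0},{"tx":0.8,"ty":-1,"tz":0,"wx":0,"wy":0,"wz":0,"hand":0},{"tx":0.8,"ty":-1,"tz":0,"wx":0,"wy":0,"wz":0,"hand":0}]'; python3 -c "
from h import *
o=manip.observe();print(o['joint_pos'],o['eef_pos'],o['ee_rot'])"
python3 -m crank '[{"tx":0.71,"ty":-1,"tz":-0.2,"wx":0,"wy":0,"wz":0,"hand":0},{"tx":0.71,"ty":-1,"tz":-0.2,"wx":0,"wy":0,"wz":0,"hand":0},{"tx":0.71,"ty":-1,"tz":-0.2,"wx":0,"wy":0,"wz":0,"hand":0},{"tx":0.71,"ty":-1,"tz":-0.2,"wx":0,"wy":0,"wz":0,"hand":0},{"tx":0.71,"ty":-1,"tz":-0.2,"wx":0,"wy":0,"wz":0,"hand":0},{"tx":0.71,"ty":-1,"tz":-0.2,"wx":0,"wy":0,"wz":0,"hand":0},{"tx":0.71,"ty":-1,"tz":-0.2,"wx":0,"wy":0,"wz":0,"hand":0},{"tx":0.71,"ty":-1,"tz":-0.2,"wx":0,"wy":0,"wz":0,"hand":0},{"tx":0.71,"ty":-1,"tz":-0.2,"wx":0,"wy":0,"wz":0,"hand":0}]'; python3 -c "
from h import *
o=manip.observe();print(o['joint_pos'],o['eef_pos'],o['ee_rot'])"
```

```text
time: 2.15
eef_pos: [486.0, 263.1, 222.7]
ee_rot: [-180.0, 0.1, 154.3]
ft_force: [0.8, 0.4, -0.2]
finger_gap: 44.0
finger_force: 0.0
[ 2.49388543e+01 -2.12468734e+00  7.79796339e+01 -5.76718504e-02
  1.04120678e+02 -3.93583288e+01] [485.95853392 263.09525237 222.72291022] [-1.79983388e+02  5.87023915e-02  1.54283110e+02]
time: 2.9
eef_pos: [662.8, 11.8, 170.0]
ee_rot: [-179.9, -0.1, 154.1]
ft_force: [-0.3, 0.7, -0.7]
finger_gap: 44.1
finger_force: 0.0
[-1.88471875e+00  1.49579044e+01  6.49809082e+01 -7.47615536e-02
  1.00225450e+02 -6.60133226e+01] [662.75491946  11.76067421 169.99241894] [-1.79865972e+02 -1.20143556e-01  1.54115297e+02]
```

```bash
python3 -m crank '[{"tx":0,"ty":-0.052,"tz":-0.15,"wx":0,"wy":0,"wz":0,"hand":0},{"tx":0,"ty":-0.052,"tz":-0.3,"wx":0,"wy":0,"wz":0,"hand":0},{"tx":0,"ty":-0.052,"tz":-0.45,"wx":0,"wy":0,"wz":0,"hand":0},{"tx":0,"ty":-0.052,"tz":-0.54,"wx":0,"wy":0,"wz":0,"hand":0},{"tx":0,"ty":-0.052,"tz":-0.566,"wx":0,"wy":0,"wz":0,"hand":0},{"tx":0,"ty":-0.052,"tz":-0.566,"wx":0,"wy":0,"wz":0,"hand":0},{"tx":0,"ty":-0.052,"tz":-0.566,"wx":0,"wy":0,"wz":0,"hand":-1},{"tx":0,"ty":-0.052,"tz":-0.566,"wx":0,"wy":0,"wz":0,"hand":-1},{"tx":0,"ty":-0.052,"tz":-0.566,"wx":0,"wy":0,"wz":0,"hand":-1},{"tx":0,"ty":-0.052,"tz":-0.566,"wx":0,"wy":0,"wz":0,"hand":-1},{"tx":0,"ty":-0.052,"tz":-0.566,"wx":0,"wy":0,"wz":0,"hand":-1}]'; python3 -c "
from h import *
o=manip.observe();print(o['joint_pos'],o['eef_pos'],o['ee_rot'])"
```

```text
time: 3.82
eef_pos: [662.9, 3.0, 33.4]
ee_rot: [179.9, 0.2, 154.4]
ft_force: [-0.5, -0.7, 4.7]
finger_gap: 19.3
finger_force: 29.8
[-2.67485623e+00  1.70459281e+01  7.64392459e+01 -5.27453676e-03
  8.63116821e+01 -6.70739717e+01] [662.9023006    3.03482785  33.41776265] [179.92571548   0.18914811 154.39932283]
```

```bash
python3 -m crank '[{"tx":0,"ty":0,"tz":0.12,"wx":0,"wy":0,"wz":0,"hand":-1},{"tx":0,"ty":0,"tz":0.26,"wx":0,"wy":0,"wz":0,"hand":-1},{"tx":-0.03,"ty":-0.06,"tz":0.3,"wx":0,"wy":0,"wz":0,"hand":-1},{"tx":-0.09,"ty":-0.18,"tz":0.3,"wx":0,"wy":0,"wz":0,"hand":-1},{"tx":-0.16,"ty":-0.32,"tz":0.3,"wx":0,"wy":0,"wz":0,"hand":-1},{"tx":-0.22,"ty":-0.46,"tz":0.3,"wx":0,"wy":0,"wz":0,"hand":-1},{"tx":-0.28,"ty":-0.58,"tz":0.3,"wx":0,"wy":0,"wz":0,"hand":-1},{"tx":-0.31,"ty":-0.65,"tz":0.3,"wx":0,"wy":0,"wz":0,"hand":-1},{"tx":-0.322,"ty":-0.671,"tz":0.3,"wx":0,"wy":0,"wz":0,"hand":-1},{"tx":-0.322,"ty":-0.671,"tz":0.25,"wx":0,"wy":0,"wz":0,"hand":-1},{"tx":-0.322,"ty":-0.671,"tz":0.24,"wx":0,"wy":0,"wz":0,"hand":-1}]'; python3 - <<'E'
from h import *
o=manip.observe();print(o['joint_pos'],o['eef_pos'],o['ee_rot'])
f=snap('scene','s1.png'); g=snap('top')
im=cv2.imread('pics/s1.png')[110:240,170:340]; cv2.imwrite('pics/s1c.png',cv2.resize(im,None,fx=4,fy=4,interpolation=cv2.INTER_CUBIC))
for c in('top','scene'):
    print(c,[ (r['score'],np.round(r['point'],1)) for r in manip.mark_of('long0',c)])
E
```

```text
time: 4.73
eef_pos: [580.7, -164.1, 88.8]
ee_rot: [180.0, -0.1, 154.4]
ft_force: [-1.3, 0.5, -2.2]
finger_gap: 19.2
finger_force: 29.8
[-1.90318236e+01  6.68430918e+00  8.25165902e+01  3.92583574e-02
  9.09158399e+01 -8.34049227e+01] [ 580.68903937 -164.08894831   88.82261764] [ 1.79974413e+02 -1.20475121e-01  1.54373713e+02]
top [(0.61, array([407.7, -58.4,   0. ])), (0.52, array([470. ,  49.4,   2.2])), (0.44, array([464.7, -17.4,  -2.3])), (0.35, array([522.9, 214.2,   4.6])), (0.32, array([ 4.521e+02,  1.000e+00, -2.000e-01]))]
scene [(0.71, array([469.9,  54.1,  -0.7])), (0.69, array([408.9, -55. ,  -4. ])), (0.61, array([ 579. , -166. ,   53.6])), (0.58, array([468.2, -18.5,  -3.7])), (0.32, array([514. , 223.6,  -4.3]))]
```

View pics/s1c.png

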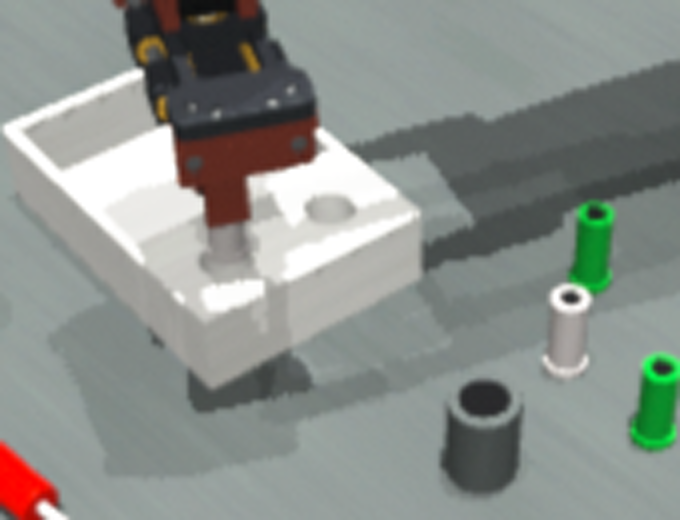

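```bash
python3 -m crank '[{"tx":0,"ty":0,"tz":-0.03,"wx":0,"wy":0,"wz":0,"hand":-1},{"tx":0,"ty":0,"tz":-0.05,"wx":0,"wy":0,"wz":0,"hand":-1},{"tx":0,"ty":0,"tz":-0.06,"wx":0,"wy":0,"wz":0,"hand":-1},{"tx":0,"ty":0,"tz":-0.07,"wx":0,"wy":0,"wz":0,"hand":-1},{"tx":0,"ty":0,"tz":-0.07,"wx":0,"wy":0,"wz":0,"hand":-1}]'
```

```text
time: 5.35
eef_pos: [580.9, -164.4, 72.7]
ee_rot: [-180.0, -0.1, 154.4]
ft_force: [0.2, 0.4, -1.0]
finger_gap: 19.2
finger_force: 29.8
```

```bash
python3 -m crank '[{"tx":0,"ty":0,"tz":-0.04,"wx":0,"wy":0,"wz":0,"hand":-1},{"tx":0,"ty":0,"tz":-0.07,"wx":0,"wy":0,"wz":0,"hand":-1},{"tx":0,"ty":0,"tz":-0.072,"wx":0,"wy":0,"wz":0,"hand":-1},{"tx":0,"ty":0,"tz":-0.072,"wx":0,"wy":0,"wz":0,"hand":-1}]';  python3 -m crank '[{"tx":0,"ty":0,"tz":0,"wx":0,"wy":0,"wz":0,"hand":-0.2},{"tx":0,"ty":0,"tz":0,"wx":0,"wy":0,"wz":0,"hand":-0.2},{"tx":0,"ty":0,"tz":0,"wx":0,"wy":0,"wz":0,"hand":-0.1},{"tx":0,"ty":0,"tz":0,"wx":0,"wy":0,"wz":0,"hand":0},{"tx":0,"ty":0,"tz":0.1,"wx":0,"wy":0,"wz":0,"hand":0},{"tx":0,"ty":0,"tz":0.2,"wx":0,"wy":0,"wz":0,"hand":0}]'
```

```text
time: 5.68
eef_pos: [580.8, -164.6, 54.6]
ee_rot: [-180.0, -0.1, 154.4]
ft_force: [0.4, -0.4, -1.1]
finger_gap: 19.3
finger_force: 30.0
time: 6.18
eef_pos: [580.0, -164.2, 104.1]
ee_rot: [-180.0, -0.3, 154.4]
ft_force: [0.1, -0.3, 0.5]
finger_gap: 43.6
finger_force: 0.0
```

```bash
python3 -m crank '[{"tx":-0.1,"ty":0.13,"tz":0,"wx":0,"wy":0,"wz":0,"hand":0},{"tx":-0.2,"ty":0.26,"tz":0,"wx":0,"wy":0,"wz":0,"hand":0},{"tx":-0.3,"ty":0.39,"tz":0,"wx":0,"wy":0,"wz":0,"hand":0},{"tx":-0.4,"ty":0.52,"tz":0,"wx":0,"wy":0,"wz":0,"hand":0},{"tx":-0.455,"ty":0.592,"tz":-0.04,"wx":0,"wy":0,"wz":0,"hand":0},{"tx":-0.455,"ty":0.592,"tz":-0.1,"wx":0,"wy":0,"wz":0,"hand":0},{"tx":-0.455,"ty":0.592,"tz":-0.2,"wx":0,"wy":0,"wz":0,"hand":0},{"tx":-0.455,"ty":0.592,"tz":-0.28,"wx":0,"wy":0,"wz":0,"hand":0},{"tx":-0.455,"ty":0.592,"tz":-0.294,"wx":0,"wy":0,"wz":0,"hand":0},{"tx":-0.455,"ty":0.592,"tz":-0.294,"wx":0,"wy":0,"wz":0,"hand":0}]'; python3 -m crank '[{"tx":0,"ty":0,"tz":0,"wx":0,"wy":0,"wz":0,"hand":-1},{"tx":0,"ty":0,"tz":0,"wx":0,"wy":0,"wz":0,"hand":-1},{"tx":0,"ty":0,"tz":0,"wx":0,"wy":0,"wz":0,"hand":-1},{"tx":0,"ty":0,"tz":0,"wx":0,"wy":0,"wz":0,"hand":-1},{"tx":0,"ty":0,"tz":0,"wx":0,"wy":0,"wz":0,"hand":-1}]'; python3 - <<'E'
from h import *
f=snap('scene','s2.png'); g=snap('top','t2.png')
o=manip.observe();print(o['joint_pos'],o['eef_pos'])
im=cv2.imread('pics/s2.png')[110:240,170:340]; cv2.imwrite('pics/s2c.png',cv2.resize(im,None,fx=4,fy=4,interpolation=cv2.INTER_CUBIC))
P,uv=cloud(g,np.ones((420,560),bool)); q=P[near(P,581,-165,16)&(P[:,2]>60)]; print('in pocket1',q.mean(0),len(q))
E
```

```text
time: 7.02
eef_pos: [466.5, -16.5, 30.9]
ee_rot: [-179.9, -0.2, 154.4]
ft_force: [-0.0, 0.4, 0.2]
finger_gap: 44.2
finger_force: 0.0
time: 7.43
eef_pos: [468.2, -16.8, 33.2]
ee_rot: [180.0, 0.1, 154.4]
ft_force: [0.9, -0.2, 1.2]
finger_gap: 19.2
finger_force: 29.9
[-6.21218698e+00 -1.29071559e+01  1.07133646e+02 -1.65810717e-03
  8.56560745e+01 -7.06072782e+01] [468.26129213 -16.77954546  33.24482812]
in pocket1 [ 580.42186033 -162.75253883   71.49654236] 52
```

View pics/s2c.png

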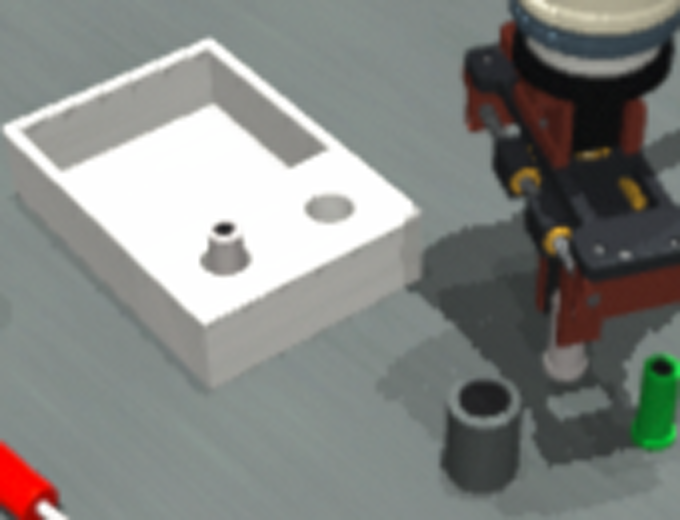

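```bash
python3 -m crank '[{"tx":0,"ty":0,"tz":0.12,"wx":0,"wy":0,"wz":0,"hand":-1},{"tx":0,"ty":0,"tz":0.26,"wx":0,"wy":0,"wz":0,"hand":-1},{"tx":0.02,"ty":-0.06,"tz":0.3,"wx":0,"wy":0,"wz":0,"hand":-1},{"tx":0.06,"ty":-0.19,"tz":0.3,"wx":0,"wy":0,"wz":0,"hand":-1},{"tx":0.1,"ty":-0.33,"tz":0.3,"wx":0,"wy":0,"wz":0,"hand":-1},{"tx":0.14,"ty":-0.46,"tz":0.3,"wx":0,"wy":0,"wz":0,"hand":-1},{"tx":0.17,"ty":-0.55,"tz":0.3,"wx":0,"wy":0,"wz":0,"hand":-1},{"tx":0.178,"ty":-0.57,"tz":0.3,"wx":0,"wy":0,"wz":0,"hand":-1},{"tx":0.178,"ty":-0.57,"tz":0.25,"wx":0,"wy":0,"wz":0,"hand":-1},{"tx":0.178,"ty":-0.57,"tz":0.2,"wx":0,"wy":0,"wz":0,"hand":-1},{"tx":0.178,"ty":-0.57,"tz":0.17,"wx":0,"wy":0,"wz":0,"hand":-1},{"tx":0.178,"ty":-0.57,"tz":0.17,"wx":0,"wy":0,"wz":0,"hand":-1}]'
```

```text
time: 8.53
eef_pos: [510.4, -157.6, 71.2]
ee_rot: [-180.0, -0.3, 154.5]
ft_force: [-0.0, -1.4, -2.2]
finger_gap: 19.3
finger_force: 29.9
```

```bash
python3 -m crank '[{"tx":0,"ty":0,"tz":-0.03,"wx":0,"wy":0,"wz":0,"hand":-1},{"tx":0,"ty":0,"tz":-0.06,"wx":0,"wy":0,"wz":0,"hand":-1},{"tx":0,"ty":0,"tz":-0.075,"wx":0,"wy":0,"wz":0,"hand":-1},{"tx":0,"ty":0,"tz":-0.075,"wx":0,"wy":0,"wz":0,"hand":-1}]';  python3 -m crank '[{"tx":0,"ty":0,"tz":0,"wx":0,"wy":0,"wz":0,"hand":-0.2},{"tx":0,"ty":0,"tz":0,"wx":0,"wy":0,"wz":0,"hand":-0.2},{"tx":0,"ty":0,"tz":0,"wx":0,"wy":0,"wz":0,"hand":-0.1},{"tx":0,"ty":0,"tz":0,"wx":0,"wy":0,"wz":0,"hand":0},{"tx":0,"ty":0,"tz":0.1,"wx":0,"wy":0,"wz":0,"hand":1},{"tx":0,"ty":0,"tz":0.25,"wx":0,"wy":0,"wz":0,"hand":1},{"tx":0,"ty":0,"tz":0.4,"wx":0,"wy":0,"wz":0,"hand":1},{"tx":0,"ty":0.16,"tz":0.55,"wx":0,"wy":0,"wz":0,"hand":1},{"tx":0,"ty":0.32,"tz":0.7,"wx":0,"wy":0,"wz":0,"hand":1},{"tx":0,"ty":0.32,"tz":0.7,"wx":0,"wy":0,"wz":0,"hand":1}]'; python3 - <<'E'
from h import *
g=snap('top','t3.png'); f=snap('scene')
o=manip.observe();print(o['joint_pos'],o['eef_pos'])
for c in (g,f):
  P,uv=cloud(c,np.ones((420,560),bool))
  for x,y in((581,-165),(512,-159)): q=P[near(P,x,y,16)&(P[:,2]>60)&(P[:,2]<85)]; print('pocket',q.mean(0),len(q))
E
```

```text
time: 8.87
eef_pos: [511.8, -158.8, 55.5]
ee_rot: [-180.0, -0.0, 154.4]
ft_force: [0.2, 0.5, -1.3]
finger_gap: 19.2
finger_force: 30.0
time: 9.7
eef_pos: [512.5, -77.5, 235.0]
ee_rot: [179.9, 0.2, 154.4]
ft_force: [0.6, 1.0, 0.1]
finger_gap: 80.2
finger_force: 0.0
[-1.23254679e+01 -7.49675708e+00  8.17165516e+01  5.24511727e-02
  1.05318233e+02 -7.69066289e+01] [513.39051237 -77.0584235  235.91741466]
pocket [nan nan nan] 0
pocket [nan nan nan] 0
pocket [ 583.96173192 -160.916785     69.82620777] 82
pocket [ 514.65355247 -155.61567941   69.97136971] 80<stdin>:6: RuntimeWarning: Mean of empty slice.
  ret = um.true_divide(
```

```bash
python3 -m crank '[{"tx":0,"ty":0.1,"tz":0.05,"wx":0.15,"wy":0,"wz":0,"hand":1},{"tx":0,"ty":0.2,"tz":0.1,"wx":0.3,"wy":0,"wz":0,"hand":1},{"tx":0,"ty":0.3,"tz":0.15,"wx":0.45,"wy":0,"wz":0,"hand":1},{"tx":0,"ty":0.4,"tz":0.2,"wx":0.6,"wy":0,"wz":0,"hand":1},{"tx":0,"ty":0.4,"tz":0.2,"wx":0.75,"wy":0,"wz":0,"hand":1},{"tx":0,"ty":0.4,"tz":0.2,"wx":0.9,"wy":0,"wz":0,"hand":1},{"tx":0,"ty":0.4,"tz":0.2,"wx":0.9,"wy":0,"wz":0,"hand":1}]'
cat > kin.py <<'E'
import numpy as np
from scipy.optimize import least_squares
from scipy.spatial.transform import Rotation as Ro
from workcell import manip
D=[([61.152,5.22,70.514,0,104.267,-3.249],[259.255,541.113,222.631]),([24.939,-2.125,77.980,-.058,104.121,-39.358],[485.96,263.10,222.72]),
([-1.885,14.958,64.981,-.075,100.225,-66.013],[662.75,11.76,169.99]),([-2.675,17.046,76.439,-.005,86.312,-67.074],[662.90,3.03,33.42]),
([-19.0318,6.684,82.517,.039,90.916,-83.405],[580.69,-164.09,88.82]),([-6.212,-12.907,107.134,-.002,85.656,-70.607],[468.26,-16.78,33.24]),([-12.325,-7.497,81.717,.052,105.318,-76.907],[513.39,-77.06,235.92])]
LO=np.array([-164.24,-49.07,9.68,-86.29,3.28,-151.56]);HI=np.array([164.24,125.15,141.18,266.29,154.24,151.56])
def fk(p,q,pts=False):
    r0,z0,l2,a3,l3,l6,lat=p
    e=lambda ax,a:Ro.from_euler(ax,a,degrees=True)
    A=e('z',q[0]); B=A*e('y',q[1]); C=B*e('y',q[2]); W=C*e('z',q[3])*e('y',q[4])*e('z',q[5])*e('z',90)
    S=A.apply([r0,lat,z0]); E=S+B.apply([0,0,l2]); w=E+C.apply([a3,0,l3]); t=w+W.apply([0,0,l6])
    return (t,W,E,w) if pts else (t,W)
def fit(extra):
    d=D+extra
    s=least_squares(lambda p:np.concatenate([fk(p,q)[0]-x for q,x in d]+[1e-4*(p-[0,350,350,0,400,250,34])]),[0,350,350,0,400,250,34])
    return s.x,max(np.abs(fk(s.x,q)[0]-x).max() for q,x in d)
E
python3 - <<'E'
from kin import *
np.set_printoptions(precision=2,suppress=True)
o=manip.observe(); print(o['joint_pos'],o['eef_pos'],o['ee_rot'])
p,e=fit([(o['joint_pos'],o['eef_pos'])]); print(p,e)
print(fk(p,o['joint_pos'])[1].as_euler('xyz',degrees=True))
E
```

```text
time: 10.38
eef_pos: [511.6, 18.2, 275.9]
ee_rot: [142.1, -16.9, 159.7]
ft_force: [-0.8, -0.1, -1.1]
finger_gap: 87.9
finger_force: 0.0
[-25.86  -2.1   81.22  40.55 115.18 -76.62] [511.64  18.21 275.91] [142.15 -16.88 159.74]
[ -0.01 157.22 372.59  96.9  558.51 349.35  34.  ] 0.006423906483973951
[142.15 -16.88 159.74]
```

```bash
cat >> kin.py <<'E'
P=np.array([-0.01,157.22,372.59,96.9,558.51,349.35,34.0])
o=manip.observe(); P,_=fit([(o['joint_pos'],o['eef_pos'])]) if abs(o['joint_pos'][3])>20 and 0 else (P,0)
def Rt(psi,t,flip=0,roll=0):
    c=lambda a:np.cos(np.radians(a)); s=lambda a:np.sin(np.radians(a))
    z=np.array([c(psi)*c(t),s(psi)*c(t),-s(t)]); y=np.array([-s(psi),c(psi),0])*(-1 if flip else 1)
    return Ro.from_matrix(np.c_[np.cross(y,z),y,z])*Ro.from_euler('z',roll,degrees=True)
def ik(pos,R,q0):
    f=lambda q:np.r_[(fk(P,q)[0]-pos)/100,((R.inv()*fk(P,q)[1]).as_rotvec())]
    s=least_squares(f,np.clip(q0,LO+.1,HI-.1),bounds=(LO,HI),x_scale=50)
    return s.x,np.abs(s.fun).max()
E
python3 - <<'E'
from kin import *
np.set_printoptions(precision=0,suppress=True,linewidth=150)
def best(pos,R):
    r=None
    for q4 in(60,120,180):
        for q6 in(-90,90):
            q,e=ik(pos,R,[np.degrees(np.arctan2(pos[1],pos[0])),30,90,q4,60,q6])
            if e<1e-3: return q
C=np.array([527.5,217,48]); B=np.array([538.1,-266.9,160])
for t in(20,28):
  for psi in(0,20,40,60,80,100):
    for fl in(0,1):
      R=Rt(psi,t,fl); z=R.as_matrix()[:,2]
      q=best(C+18.7*z,R); out=''
      if q is not None: w=fk(P,q,1); out=f'{q} wristz {w[3][2]:.0f} elb {w[2][2]:.0f}'
      for ro in(140,-140):
        R2=Rt(psi,t,fl,ro); cup=Ro.from_rotvec(np.radians(ro)*z).apply([0,0,1]); h=np.r_[cup[:2]/np.linalg.norm(cup[:2]),0]
        g=B-40*h; qa=best(g+18.7*z,R); 
        if qa is None: continue
        qb,e=ik(g+18.7*z,R2,qa+[0,0,0,0,0,ro]); 
        if e<1e-3: out+=f' | pour {ro} {qa} -> q6 {qb[5]:.0f} tip {np.degrees(np.arccos(cup[2])):.0f} dir {np.degrees(np.arctan2(h[1],h[0])):.0f}'
      print(t,psi,fl,out)
E
```

```text
20 0 0 
20 0 1  | pour 140 [-49. -29. 131.  74.  47.   2.] -> q6 142 tip 124 dir -133 | pour -140 [-54. -20. 125.  76.  52.  -3.] -> q6 -143 tip 124 dir 133
20 20 0 
20 20 1  | pour 140 [-57. -13. 119.  74.  72. -11.] -> q6 129 tip 124 dir -113
20 40 0 
20 40 1  | pour 140 [-58.   3. 105.  68.  92. -19.] -> q6 121 tip 124 dir -93
20 60 0 
20 60 1 [-13.  -9. 129.  80.  66. -25.] wristz 161 elb 525 | pour 140 [-56.  17.  89.  62. 108. -25.] -> q6 115 tip 124 dir -73
20 80 0 [-15.   7. 113.  70.  84. 150.] wristz 161 elb 527
20 80 1 [-15.   7. 113.  70.  84. -30.] wristz 161 elb 527 | pour 140 [-52.  29.  72.  56. 123. -30.] -> q6 110 tip 124 dir -53
20 100 0 [-12.  21.  96.  62.  99. 146.] wristz 161 elb 504 | pour -140 [-44.  46.  48.  54. 137. 149.] -> q6 9 tip 124 dir -127
20 100 1 [-12.  21.  96.  62.  99. -34.] wristz 161 elb 504 | pour 140 [-47.  41.  57.  49. 138. -37.] -> q6 103 tip 124 dir -33
28 0 0 [ 37. -27. 138. -70.  34.  -5.] wristz 203 elb 488
28 0 1  | pour -140 [-51. -21. 121.  62.  51.  10.] -> q6 -130 tip 112 dir 142
28 20 0 
28 20 1  | pour 140 [-54. -14. 115.  64.  71.  -3.] -> q6 137 tip 112 dir -122 | pour -140 [-55.  -7. 109.  64.  72.  -4.] -> q6 -144 tip 112 dir 162
28 40 0 
28 40 1 [ -1. -31. 140.  68.  38.   5.] wristz 203 elb 475 | pour 140 [-56.   0. 102.  61.  89. -14.] -> q6 126 tip 112 dir -102
28 60 0 
28 60 1 [-10. -14. 128.  70.  63. -14.] wristz 203 elb 519 | pour 140 [-54.  13.  88.  57. 105. -22.] -> q6 118 tip 112 dir -82
28 80 0 
28 80 1 [-12.   3. 113.  63.  80. -24.] wristz 203 elb 529 | pour 140 [-51.  26.  73.  51. 120. -30.] -> q6 110 tip 112 dir -62
28 100 0 [-10.  17.  97.  56.  95. 150.] wristz 203 elb 514 | pour -140 [-43.  41.  52.  47. 133. 145.] -> q6 5 tip 112 dir -118
28 100 1 [-10.  17.  97.  56.  95. -30.] wristz 203 elb 514 | pour 140 [-46.  36.  59.  43. 134. -39.] -> q6 101 tip 112 dir -42
```

```bash
cat >> kin.py <<'E'
def leg(pos,R,p2,R2,q,n=20):
    """shares for the move and joint extremes along the straight path"""
    rv=(R2*R.inv()).as_rotvec(degrees=True); d=p2-pos; qs=[q]
    for k in range(1,n+1):
        q,e=ik(pos+d*k/n,Ro.from_rotvec(rv*k/n,degrees=True)*R,qs[-1]); qs.append(q)
        if e>1e-3: print('IK FAIL at',k/n,e)
    qs=np.array(qs); print('t',np.round(d/250,3),'w',np.round(rv/45,3),'len',round(np.linalg.norm(d)),'ang',round(np.linalg.norm(rv)))
    print('  end q',np.round(qs[-1]),'travel',np.round(np.abs(np.diff(qs,axis=0)).sum(0)),'maxstep/n',np.round(np.abs(np.diff(qs,axis=0)).max(0)*n))
    print('  wrist z min',round(min(fk(P,a,1)[3][2] for a in qs)))
    return qs[-1]
def now():
    o=manip.observe(); return o['eef_pos'],Ro.from_euler('xyz',o['ee_rot'],degrees=True),o['joint_pos']
E
python3 - <<'E'
from kin import *
pos,R,q=now(); print(pos)
for psi in(65,75):
    Rg=Rt(psi,20,1); z=Rg.as_matrix()[:,2]; tc=np.array([527.5,217,48])+18.7*z; pre=tc-120*z
    print(psi,'pre',pre.round(1),'tcp',tc.round(1)); a=leg(pos,R,pre,Rg,q); a=leg(pre,Rg,tc,Rg,a,5)
    up=tc+[0,0,110]; a=leg(tc,Rg,up,Rg,a,5)
    Rp=Rt(60,20,1); zp=Rp.as_matrix()[:,2]; h=np.array([np.cos(np.radians(-73)),np.sin(np.radians(-73)),0]); g=np.array([538.1,-266.9,145])-55*h+18.7*zp
    print('pour tcp',g.round(1)); a=leg(up,Rg,g,Rp,a); 
    for k in range(4): a=leg(g,Rp*Ro.from_euler('z',35*k,degrees=True),g,Rp*Ro.from_euler('z',35*k+35,degrees=True),a,5)
E
```

```text
[511.64278058  18.21106645 275.90595441]
65 pre [487.3 130.7  82.6] tcp [534.9 232.9  41.6]
t [-0.097  0.45  -0.773] w [ 0.843  1.059 -1.318] len 225 ang 85
  end q [-31. -13. 127.  70.  87. -25.] travel [ 5. 11. 46. 29. 28. 52.] maxstep/n [ 8. 19. 49. 31. 40. 62.]
  wrist z min 202
t [ 0.191  0.409 -0.164] w [0. 0. 0.] len 120 ang 0
  end q [-14.  -5. 125.  78.  71. -27.] travel [17.  8.  2.  8. 16.  2.] maxstep/n [17. 10.  4.  9. 16.  3.]
  wrist z min 161
t [0.   0.   0.44] w [0. 0. 0.] len 110 ang 0
  end q [-14. -18. 123.  73.  75. -11.] travel [ 0. 13.  2.  5.  4. 15.] maxstep/n [ 0. 15.  4.  5.  4. 16.]
  wrist z min 161
pour tcp [ 530.8 -199.1  138.6]
t [-0.016 -1.728 -0.052] w [ 0.    -0.    -0.111] len 432 ang 5
  end q [-56.  16.  91.  62. 107. -26.] travel [42. 33. 32. 11. 32. 15.] maxstep/n [59. 45. 52. 13. 49. 21.]
  wrist z min 258
t [0. 0. 0.] w [ 0.365  0.633 -0.266] len 0 ang 35
  end q [-56.  16.  91.  62. 107.   9.] travel [ 0.  0.  0.  0.  0. 35.] maxstep/n [ 0.  0.  0.  0.  0. 35.]
  wrist z min 258
t [0. 0. 0.] w [ 0.365  0.633 -0.266] len 0 ang 35
  end q [-56
[... 1301 characters left out ...]
] w [ 0.365  0.633 -0.266] len 0 ang 35
  end q [-56.  16.  91.  62. 107.   9.] travel [ 0.  0.  0.  0.  0. 35.] maxstep/n [ 0.  0.  0.  0.  0. 35.]
  wrist z min 258
t [0. 0. 0.] w [ 0.365  0.633 -0.266] len 0 ang 35
  end q [-56.  16.  91.  62. 107.  44.] travel [ 0.  0.  0.  0.  0. 35.] maxstep/n [ 0.  0.  0.  0.  0. 35.]
  wrist z min 258
t [0. 0. 0.] w [ 0.365  0.633 -0.266] len 0 ang 35
  end q [-56.  16.  91.  62. 107.  79.] travel [ 0.  0.  0.  0.  0. 35.] maxstep/n [ 0.  0.  0.  0.  0. 35.]
  wrist z min 258
t [0. 0. 0.] w [ 0.365  0.633 -0.266] len 0 ang 35
  end q [-56.  16.  91.  62. 107. 114.] travel [ 0.  0.  0.  0.  0. 35.] maxstep/n [ 0.  0.  0.  0.  0. 35.]
  wrist z min 258
```

```bash
python3 -m crank '[{"tx":0,"ty":0.04,"tz":0,"wx":0.06,"wy":0.09,"wz":-0.09,"hand":1},{"tx":0,"ty":0.08,"tz":0,"wx":0.12,"wy":0.18,"wz":-0.18,"hand":1},{"tx":0,"ty":0.12,"tz":0,"wx":0.18,"wy":0.28,"wz":-0.28,"hand":1},{"tx":0,"ty":0.16,"tz":0,"wx":0.24,"wy":0.37,"wz":-0.37,"hand":1},{"tx":0,"ty":0.2,"tz":0,"wx":0.3,"wy":0.46,"wz":-0.46,"hand":1},{"tx":0,"ty":0.2,"tz":0,"wx":0.37,"wy":0.56,"wz":-0.56,"hand":1}]'; python3 -m crank '[{"tx":0,"ty":0.04,"tz":0,"wx":0.06,"wy":0.09,"wz":-0.09,"hand":1},{"tx":0,"ty":0.08,"tz":-0.1,"wx":0.12,"wy":0.18,"wz":-0.18,"hand":1},{"tx":0,"ty":0.12,"tz":-0.2,"wx":0.18,"wy":0.28,"wz":-0.28,"hand":1},{"tx":0,"ty":0.16,"tz":-0.3,"wx":0.24,"wy":0.37,"wz":-0.37,"hand":1},{"tx":0,"ty":0.2,"tz":-0.4,"wx":0.3,"wy":0.46,"wz":-0.46,"hand":1},{"tx":0,"ty":0.2,"tz":-0.5,"wx":0.37,"wy":0.56,"wz":-0.56,"hand":1},{"tx":-0.03,"ty":0.2,"tz":-0.5,"wx":0.37,"wy":0.56,"wz":-0.56,"hand":1},{"tx":-0.03,"ty":0.2,"tz":-0.5,"wx":0.37,"wy":0.56,"wz":-0.56,"hand":1},{"tx":-0.03,"ty":0.2,"tz":-0.5,"wx":0.37,"wy":0.56,"wz":-0.56,"hand":1}]'; python3 - <<'E'
from kin import *
pos,R,q=now(); print(pos,q)
Rg=Rt(75,20,1); z=Rg.as_matrix()[:,2]; tc=np.array([527.5,217,48])+18.7*z; pre=tc-110*z
print(pre); leg(pos,R,pre,Rg,q,10)
E
```

```text
time: 10.88
eef_pos: [512.1, 71.9, 280.2]
ee_rot: [142.3, -46.4, 134.1]
ft_force: [-0.2, -0.0, -0.3]
finger_gap: 87.8
finger_force: 0.0
time: 11.63
eef_pos: [504.9, 120.4, 157.4]
ee_rot: [179.0, -69.7, 76.4]
ft_force: [0.9, 0.3, 0.3]
finger_gap: 87.9
finger_force: 0.0
[504.86008368 120.42797384 157.3905746 ] [-29.17671644  -6.96018226 113.13973508  66.3303963   97.4290883
 -20.6994334 ]
[505.29489534 134.12942121  79.22643909]
t [ 0.002  0.055 -0.313] w [ 0.007  0.006 -0.01 ] len 79 ang 1
  end q [-28.  -0. 116.  67.  92. -29.] travel [1. 7. 3. 0. 5. 8.] maxstep/n [1. 8. 4. 1. 5. 8.]
  wrist z min 199
```

```bash
python3 -m crank '[{"tx":0.002,"ty":0.02,"tz":-0.12,"wx":0.007,"wy":0.006,"wz":-0.01,"hand":1},{"tx":0.002,"ty":0.04,"tz":-0.24,"wx":0.007,"wy":0.006,"wz":-0.01,"hand":1},{"tx":0.002,"ty":0.055,"tz":-0.313,"wx":0.007,"wy":0.006,"wz":-0.01,"hand":1},{"tx":0.002,"ty":0.055,"tz":-0.313,"wx":0.007,"wy":0.006,"wz":-0.01,"hand":1}]'; python3 - <<'E'
from kin import *
from h import *
pos,R,q=now(); print(pos,q)
Rg=Rt(75,20,1); z=Rg.as_matrix()[:,2]; tc=np.array([527.5,217,48])+18.7*z
leg(pos,R,tc,Rg,q,10)
f=snap('scene','s4.png')
E
```

```text
time: 11.97
eef_pos: [504.7, 134.9, 76.1]
ee_rot: [-179.1, -70.0, 74.2]
ft_force: [-0.3, 0.6, -0.5]
finger_gap: 87.6
finger_force: 0.0
[504.73023425 134.89465133  76.09925168] [-27.69326312  -0.11792995 116.38535088  66.43606045  92.04658447
 -28.65121717]
t [ 0.109  0.396 -0.138] w [-0.001 -0.007 -0.001] len 108 ang 0
  end q [-15.   3. 117.  73.  80. -29.] travel [13.  4.  1.  6. 12.  0.] maxstep/n [13.  5.  3.  7. 12.  1.]
  wrist z min 161
```

View pics/s4.png

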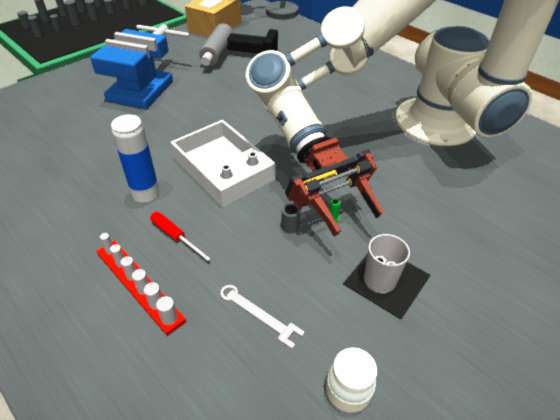

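The open hand faces the cup (385,262) at px (335,190), and both long nuts stand in their pockets at (226,172) and (253,158). Next is the approach and grasp.

```bash
python3 -m crank '[{"tx":0.02,"ty":0.07,"tz":-0.025,"wx":0,"wy":-0.005,"wz":0,"hand":1},{"tx":0.04,"ty":0.15,"tz":-0.052,"wx":0,"wy":-0.005,"wz":0,"hand":1},{"tx":0.06,"ty":0.23,"tz":-0.08,"wx":0,"wy":-0.005,"wz":0,"hand":1},{"tx":0.083,"ty":0.3,"tz":-0.106,"wx":0,"wy":-0.005,"wz":0,"hand":1},{"tx":0.1,"ty":0.36,"tz":-0.126,"wx":0,"wy":-0.005,"wz":0,"hand":1},{"tx":0.108,"ty":0.393,"tz":-0.138,"wx":0,"wy":-0.005,"wz":0,"hand":1},{"tx":0.108,"ty":0.393,"tz":-0.138,"wx":0,"wy":-0.005,"wz":0,"hand":1},{"tx":0.108,"ty":0.393,"tz":-0.138,"wx":0,"wy":-0.005,"wz":0,"hand":1}]'; python3 -m crank '[{"tx":0,"ty":0,"tz":0,"wx":0,"wy":0,"wz":0,"hand":0.7},{"tx":0,"ty":0,"tz":0,"wx":0,"wy":0,"wz":0,"hand":0.55},{"tx":0,"ty":0,"tz":0,"wx":0,"wy":0,"wz":0,"hand":0.45},{"tx":0,"ty":0,"tz":0,"wx":0,"wy":0,"wz":0,"hand":-1},{"tx":0,"ty":0,"tz":0,"wx":0,"wy":0,"wz":0,"hand":-1},{"tx":0,"ty":0,"tz":0,"wx":0,"wy":0,"wz":0,"hand":-1}]'
```

```text
time: 12.68
eef_pos: [532.9, 232.7, 45.0]
ee_rot: [179.6, -70.1, 75.3]
ft_force: [-0.9, 0.7, -0.3]
finger_gap: 87.6
finger_force: 0.0
time: 13.18
eef_pos: [532.2, 232.6, 43.5]
ee_rot: [-179.8, -70.2, 74.7]
ft_force: [-0.6, -1.3, 3.2]
finger_gap: 64.8
finger_force: 29.9
```

```bash
python3 -m crank '[{"tx":0,"ty":0,"tz":0.02,"wx":0,"wy":0,"wz":0,"hand":-1},{"tx":0,"ty":0,"tz":0.06,"wx":0,"wy":0,"wz":0,"hand":-1},{"tx":0,"ty":0,"tz":0.12,"wx":0,"wy":0,"wz":0,"hand":-1},{"tx":0,"ty":0,"tz":0.18,"wx":0,"wy":0,"wz":0,"hand":-1},{"tx":0,"ty":0,"tz":0.25,"wx":0,"wy":0,"wz":0,"hand":-1},{"tx":0,"ty":0,"tz":0.32,"wx":0,"wy":0,"wz":0,"hand":-1},{"tx":0,"ty":0,"tz":0.38,"wx":0,"wy":0,"wz":0,"hand":-1},{"tx":0,"ty":0,"tz":0.42,"wx":0,"wy":0,"wz":0,"hand":-1},{"tx":0,"ty":0,"tz":0.44,"wx":0,"wy":0,"wz":0,"hand":-1},{"tx":0,"ty":0,"tz":0.44,"wx":0,"wy":0,"wz":0,"hand":-1}]'; python3 - <<'E'
from kin import *
pos,R,q=now(); print(pos,q)
Rp=Rt(60,20,1); zp=Rp.as_matrix()[:,2]; h=np.array([np.cos(np.radians(-73)),np.sin(np.radians(-73)),0]); g=np.array([538.1,-266.9,145])-55*h+18.7*zp
leg(pos,R,g,Rp,q)
E
```

```text
time: 14.02
eef_pos: [532.2, 232.8, 154.2]
ee_rot: [179.9, -70.1, 75.1]
ft_force: [-0.0, -0.4, -3.9]
finger_gap: 64.7
finger_force: 30.1
[532.17814401 232.81256826 154.17577203] [-14.98408799  -8.34828893 114.99010937  70.90367739  84.30726887
 -15.71731851]
t [-0.005 -1.728 -0.062] w [-0.002  0.002 -0.332] len 432 ang 15
  end q [-56.  16.  91.  62. 107. -26.] travel [41. 24. 24.  9. 23. 10.] maxstep/n [53. 38. 43. 11. 33. 15.]
  wrist z min 258
```

```bash
python3 -m crank '[{"tx":0,"ty":-0.015,"tz":0,"wx":0,"wy":0,"wz":-0.01,"hand":-1},{"tx":0,"ty":-0.05,"tz":0,"wx":0,"wy":0,"wz":-0.02,"hand":-1},{"tx":0,"ty":-0.1,"tz":0,"wx":0,"wy":0,"wz":-0.03,"hand":-1},{"tx":0,"ty":-0.17,"tz":0,"wx":0,"wy":0,"wz":-0.045,"hand":-1},{"tx":0,"ty":-0.25,"tz":0,"wx":0,"wy":0,"wz":-0.06,"hand":-1},{"tx":0,"ty":-0.33,"tz":0,"wx":0,"wy":0,"wz":-0.075,"hand":-1},{"tx":0,"ty":-0.41,"tz":0,"wx":0,"wy":0,"wz":-0.09,"hand":-1},{"tx":0,"ty":-0.5,"tz":0,"wx":0,"wy":0,"wz":-0.105,"hand":-1},{"tx":0,"ty":-0.59,"tz":0,"wx":0,"wy":0,"wz":-0.12,"hand":-1},{"tx":0,"ty":-0.68,"tz":0,"wx":0,"wy":0,"wz":-0.135,"hand":-1},{"tx":0,"ty":-0.77,"tz":0,"wx":0,"wy":0,"wz":-0.15,"hand":-1},{"tx":0,"ty":-0.86,"tz":0,"wx":0,"wy":0,"wz":-0.166,"hand":-1}]'; python3 -m crank '[{"tx":0,"ty":-0.09,"tz":0,"wx":0,"wy":0,"wz":-0.015,"hand":-1},{"tx":0,"ty":-0.18,"tz":0,"wx":0,"wy":0,"wz":-0.03,"hand":-1},{"tx":0,"ty":-0.27,"tz":0,"wx":0,"wy":0,"wz":-0.045,"hand":-1},{"tx":0,"ty":-0.36,"tz":0,"wx":0,"wy":0,"wz":-0.06,"hand":-1},{"tx":0,"ty":-0.45,"tz":0,"wx":0,"wy":0,"wz":-0.075,"hand":-1},{"tx":0,"ty":-0.54,"tz":0,"wx":0,"wy":0,"wz":-0.09,"hand":-1},{"tx":0,"ty":-0.62,"tz":0,"wx":0,"wy":0,"wz":-0.105,"hand":-1},{"tx":0,"ty":-0.7,"tz":-0.01,"wx":0,"wy":0,"wz":-0.12,"hand":-1},{"tx":0,"ty":-0.77,"tz":-0.02,"wx":0,"wy":0,"wz":-0.14,"hand":-1},{"tx":0,"ty":-0.82,"tz":-0.03,"wx":0,"wy":0,"wz":-0.15,"hand":-1},{"tx":-0.005,"ty":-0.855,"tz":-0.03,"wx":0,"wy":0,"wz":-0.16,"hand":-1},{"tx":-0.005,"ty":-0.868,"tz":-0.03,"wx":0,"wy":0,"wz":-0.166,"hand":-1}]'; python3 - <<'E'
from kin import *
from h import *
snap('scene','s5.png')
pos,R,q=now(); print(pos,q)
Rp=Rt(60,20,1); zp=Rp.as_matrix()[:,2]; h=np.array([np.cos(np.radians(-73)),np.sin(np.radians(-73)),0]); g=np.array([538.1,-266.9,145])-55*h+18.7*zp
leg(pos,R,g,Rp,q)
E
```

```text
time: 15.02
eef_pos: [531.5, 16.2, 152.0]
ee_rot: [-179.5, -70.1, 66.9]
ft_force: [0.0, -0.6, -4.0]
finger_gap: 64.9
finger_force: 30.1
time: 16.02
eef_pos: [530.4, -200.3, 145.0]
ee_rot: [-179.6, -70.2, 59.5]
ft_force: [0.4, 0.4, -4.8]
finger_gap: 65.1
finger_force: 30.1
[ 530.57798643 -200.07507823  145.28767825] [-56.14441564  15.35101403  91.26417891  62.29466924 107.39092869
 -25.47084259]
t [ 0.001  0.004 -0.027] w [-0.004 -0.     0.003] len 7 ang 0
  end q [-56.  16.  91.  62. 107. -26.] travel [0. 0. 0. 0. 0. 1.] maxstep/n [0. 0. 0. 0. 0. 1.]
  wrist z min 258
```

View pics/s5.png

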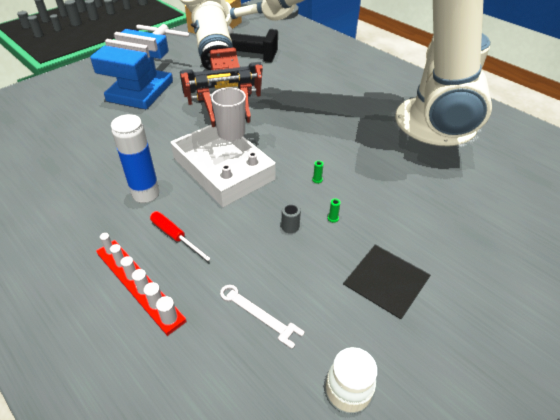

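```bash
python3 -m crank '[{"tx":0,"ty":0,"tz":0,"wx":0.02,"wy":0.034,"wz":-0.014,"hand":-1},{"tx":0,"ty":0,"tz":0,"wx":0.05,"wy":0.087,"wz":-0.036,"hand":-1},{"tx":0,"ty":0,"tz":0,"wx":0.1,"wy":0.173,"wz":-0.073,"hand":-1},{"tx":0,"ty":0,"tz":0,"wx":0.15,"wy":0.26,"wz":-0.109,"hand":-1},{"tx":0,"ty":0,"tz":0,"wx":0.2,"wy":0.346,"wz":-0.146,"hand":-1},{"tx":0,"ty":0,"tz":0,"wx":0.25,"wy":0.433,"wz":-0.182,"hand":-1},{"tx":0,"ty":0,"tz":0,"wx":0.3,"wy":0.52,"wz":-0.218,"hand":-1},{"tx":0,"ty":0,"tz":0,"wx":0.35,"wy":0.606,"wz":-0.255,"hand":-1},{"tx":0,"ty":0,"tz":0,"wx":0.4,"wy":0.693,"wz":-0.291,"hand":-1},{"tx":0,"ty":0,"tz":0,"wx":0.44,"wy":0.762,"wz":-0.32,"hand":-1},{"tx":0,"ty":0,"tz":0,"wx":0.47,"wy":0.814,"wz":-0.342,"hand":-1}]'; python3 -m crank '[{"tx":0,"ty":0,"tz":0,"wx":0.03,"wy":0.052,"wz":-0.022,"hand":-1},{"tx":0,"ty":0,"tz":0,"wx":0.06,"wy":0.104,"wz":-0.044,"hand":-1},{"tx":0,"ty":0,"tz":0,"wx":0.09,"wy":0.156,"wz":-0.066,"hand":-1},{"tx":0,"ty":0,"tz":0,"wx":0.12,"wy":0.208,"wz":-0.087,"hand":-1},{"tx":0,"ty":0,"tz":0,"wx":0.15,"wy":0.26,"wz":-0.109,"hand":-1},{"tx":0,"ty":0,"tz":0,"wx":0.18,"wy":0.312,"wz":-0.131,"hand":-1},{"tx":0,"ty":0,"tz":0,"wx":0.21,"wy":0.364,"wz":-0.153,"hand":-1},{"tx":0,"ty":0,"tz":0,"wx":0.24,"wy":0.416,"wz":-0.175,"hand":-1},{"tx":0,"ty":0,"tz":0,"wx":0.27,"wy":0.468,"wz":-0.197,"hand":-1},{"tx":0,"ty":0,"tz":0,"wx":0.3,"wy":0.52,"wz":-0.218,"hand":-1},{"tx":0,"ty":0,"tz":0,"wx":0.33,"wy":0.572,"wz":-0.24,"hand":-1},{"tx":0,"ty":0,"tz":0,"wx":0.36,"wy":0.624,"wz":-0.262,"hand":-1}]'; python3 -c "
from kin import *
pos,R,q=now(); print(pos,q)"
```

```text
time: 16.98
eef_pos: [530.8, -198.1, 145.9]
ee_rot: [-117.0, -41.5, -11.4]
ft_force: [-0.6, 0.3, -4.9]
finger_gap: 64.8
finger_force: 30.0
time: 17.98
eef_pos: [530.8, -198.1, 145.9]
ee_rot: [-110.3, -9.7, -26.5]
ft_force: [-0.2, 0.1, -3.3]
finger_gap: 65.1
finger_force: 30.0
[ 530.81446693 -198.10976144  145.86645622] [-55.99341151  15.07576321  91.45171847  62.25848749 107.28204226
  54.18636685]
```

```bash
python3 -m crank '[{"tx":0,"ty":0,"tz":0,"wx":0.02,"wy":0.035,"wz":-0.015,"hand":-1},{"tx":0,"ty":0,"tz":0,"wx":0.04,"wy":0.07,"wz":-0.03,"hand":-1},{"tx":0,"ty":0,"tz":0,"wx":0.06,"wy":0.104,"wz":-0.044,"hand":-1},{"tx":0,"ty":0,"tz":0,"wx":0.08,"wy":0.139,"wz":-0.058,"hand":-1},{"tx":0,"ty":0,"tz":0,"wx":0.1,"wy":0.173,"wz":-0.073,"hand":-1},{"tx":0,"ty":0,"tz":0,"wx":0.12,"wy":0.208,"wz":-0.087,"hand":-1},{"tx":0,"ty":0,"tz":0,"wx":0.14,"wy":0.243,"wz":-0.102,"hand":-1},{"tx":0,"ty":0,"tz":0,"wx":0.16,"wy":0.277,"wz":-0.116,"hand":-1},{"tx":0,"ty":0,"tz":0,"wx":0.18,"wy":0.312,"wz":-0.131,"hand":-1},{"tx":0,"ty":0,"tz":0,"wx":0.2,"wy":0.346,"wz":-0.146,"hand":-1},{"tx":0,"ty":0,"tz":0,"wx":0.22,"wy":0.381,"wz":-0.16,"hand":-1},{"tx":0,"ty":0,"tz":0,"wx":0.24,"wy":0.416,"wz":-0.175,"hand":-1}]';python3 -m crank '[{"tx":0,"ty":0,"tz":0,"wx":0.02,"wy":0.035,"wz":-0.015,"hand":-1},{"tx":0,"ty":0,"tz":0,"wx":0.04,"wy":0.07,"wz":-0.03,"hand":-1},{"tx":0,"ty":0,"tz":0,"wx":0.06,"wy":0.104,"wz":-0.044,"hand":-1},{"tx":0,"ty":0,"tz":0,"wx":0.08,"wy":0.139,"wz":-0.058,"hand":-1},{"tx":0,"ty":0,"tz":0,"wx":0.1,"wy":0.173,"wz":-0.073,"hand":-1},{"tx":0,"ty":0,"tz":0,"wx":0.12,"wy":0.208,"wz":-0.087,"hand":-1},{"tx":0,"ty":0,"tz":0,"wx":0.14,"wy":0.243,"wz":-0.102,"hand":-1},{"tx":0,"ty":0,"tz":0,"wx":0.16,"wy":0.277,"wz":-0.116,"hand":-1},{"tx":0,"ty":0,"tz":0,"wx":0.18,"wy":0.312,"wz":-0.131,"hand":-1},{"tx":0,"ty":0,"tz":0,"wx":0.2,"wy":0.346,"wz":-0.146,"hand":-1},{"tx":0,"ty":0,"tz":0,"wx":0.22,"wy":0.381,"wz":-0.16,"hand":-1},{"tx":0,"ty":0,"tz":0,"wx":0.24,"wy":0.416,"wz":-0.175,"hand":-1}]'; python3 - <<'E'
from h import *
o=manip.observe(); print(o['joint_pos'])
f=snap('scene','s6.png'); g=snap('top','t6.png')
a=cv2.imread('pics/s6.png')[60:210,150:300]; b=cv2.imread('pics/t6.png')[180:280,310:430]
a=cv2.resize(a,(400,400),interpolation=cv2.INTER_CUBIC); b=cv2.resize(b,(400,333),interpolation=cv2.INTER_CUBIC); b=np.vstack([b,np.zeros((67,400,3),np.uint8)])
cv2.imwrite('pics/c6.png',np.hstack([a,b]))
for c in('top','scene'): print(c,[(round(r['score'],2),np.round(r['point'])) for r in manip.mark_of('nut0',c)])
E
```

```text
time: 18.98
eef_pos: [530.8, -198.1, 145.9]
ee_rot: [-110.5, 11.8, -34.4]
ft_force: [0.3, 0.4, -4.1]
finger_gap: 65.0
finger_force: 29.9
time: 19.98
eef_pos: [530.9, -198.1, 146.4]
ee_rot: [-114.2, 33.1, -43.8]
ft_force: [0.3, 0.5, -2.4]
finger_gap: 65.0
finger_force: 29.9
[-55.9695644   15.01860902  91.42066918  62.2238033  107.28425278
 100.18423731]
top [(0.56, array([ 552., -302.,   42.])), (0.39, array([ 581., -286.,   26.]))]
scene [(0.64, array([ 580., -278.,   24.])), (0.63, array([ 719., -281.,   -1.])), (0.54, array([ 548., -309.,   24.])), (0.46, array([ 546., -317.,   41.])), (0.46, array([ 554., -284.,   26.])), (0.4, array([ 555., -255.,   91.]))]
```

View pics/c6.png

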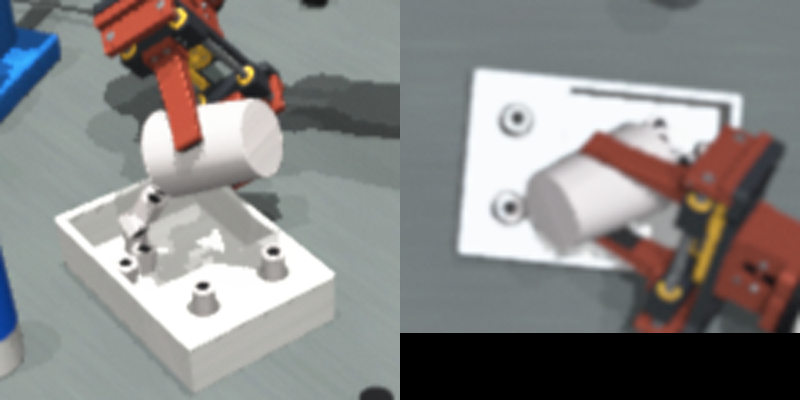

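Nuts are dropping into the bin around (120–160,190–270) in the left crop. One is just leaving the lip at (555,−255,91). I'll tip further and draw back slightly.

```bash
python3 -m crank '[{"tx":0,"ty":0.01,"tz":0,"wx":0.02,"wy":0.035,"wz":-0.015,"hand":-1},{"tx":-0.01,"ty":0.02,"tz":0,"wx":0.04,"wy":0.07,"wz":-0.03,"hand":-1},{"tx":-0.01,"ty":0.03,"tz":0,"wx":0.06,"wy":0.104,"wz":-0.044,"hand":-1},{"tx":-0.01,"ty":0.04,"tz":0,"wx":0.08,"wy":0.139,"wz":-0.058,"hand":-1},{"tx":-0.02,"ty":0.05,"tz":0,"wx":0.1,"wy":0.173,"wz":-0.073,"hand":-1},{"tx":-0.02,"ty":0.06,"tz":0,"wx":0.12,"wy":0.208,"wz":-0.087,"hand":-1},{"tx":-0.02,"ty":0.06,"tz":0,"wx":0.14,"wy":0.243,"wz":-0.102,"hand":-1},{"tx":-0.02,"ty":0.06,"tz":0,"wx":0.16,"wy":0.277,"wz":-0.116,"hand":-1},{"tx":-0.02,"ty":0.06,"tz":0,"wx":0.18,"wy":0.312,"wz":-0.131,"hand":-1},{"tx":-0.02,"ty":0.06,"tz":0,"wx":0.2,"wy":0.346,"wz":-0.146,"hand":-1},{"tx":-0.02,"ty":0.06,"tz":0,"wx":0.22,"wy":0.381,"wz":-0.16,"hand":-1},{"tx":-0.02,"ty":0.06,"tz":0,"wx":0.24,"wy":0.416,"wz":-0.175,"hand":-1}]'; python3 -m crank '[{"tx":0,"ty":0,"tz":0,"wx":0,"wy":0,"wz":0,"hand":-1},{"tx":0,"ty":0,"tz":0,"wx":0,"wy":0,"wz":0,"hand":-1},{"tx":0,"ty":0,"tz":0,"wx":0,"wy":0,"wz":0,"hand":-1},{"tx":0,"ty":0,"tz":0,"wx":0,"wy":0,"wz":0,"hand":-1},{"tx":0,"ty":0,"tz":0,"wx":0,"wy":0,"wz":0,"hand":-1},{"tx":0,"ty":0,"tz":0,"wx":0,"wy":0,"wz":0,"hand":-1}]'; python3 - <<'E'
from h import *
o=manip.observe(); print(o['joint_pos'],o['ft_force'])
f=snap('scene','s7.png'); g=snap('top','t7.png')
a=cv2.imread('pics/s7.png')[60:210,150:300]; b=cv2.imread('pics/t7.png')[180:280,310:430]
a=cv2.resize(a,(450,450),interpolation=cv2.INTER_CUBIC); b=cv2.resize(b,(350,292),interpolation=cv2.INTER_CUBIC); b=np.vstack([b,np.zeros((158,350,3),np.uint8)])
cv2.imwrite('pics/c7.png',np.hstack([a,b]))
for c in('top','scene'): print(c,[(round(r['score'],2),np.round(r['point'])) for r in manip.mark_of('nut0',c)])
E
```

```text
time: 21.18
eef_pos: [525.8, -183.8, 146.0]
ee_rot: [-125.1, 53.2, -59.4]
ft_force: [-0.7, 1.0, -1.3]
finger_gap: 64.8
finger_force: 29.9
time: 21.68
eef_pos: [525.8, -184.1, 145.6]
ee_rot: [-125.1, 53.2, -59.4]
ft_force: [-0.3, 0.1, -1.8]
finger_gap: 64.8
finger_force: 29.9
[-55.62153363  12.99478893  93.83221527  62.20540784 106.73867674
 122.92578513] [-0.28481627  0.05732207 -1.76021235]
top [(0.56, array([ 509., -296.,   14.])), (0.49, array([ 557., -294.,   25.])), (0.48, array([ 586., -339.,   12.])), (0.42, array([ 577., -290.,   29.])), (0.4, array([ 588., -284.,   44.]))]
scene [(0.63, array([ 559., -296.,   25.])), (0.6, array([ 505., -290.,   14.])), (0.54, array([ 548., -316.,   25.])), (0.47, array([ 588., -281.,   45.])), (0.44, array([ 579., -284.,   24.])), (0.43, array([555.,   7.,  -3.]))]
```

View pics/c7.png

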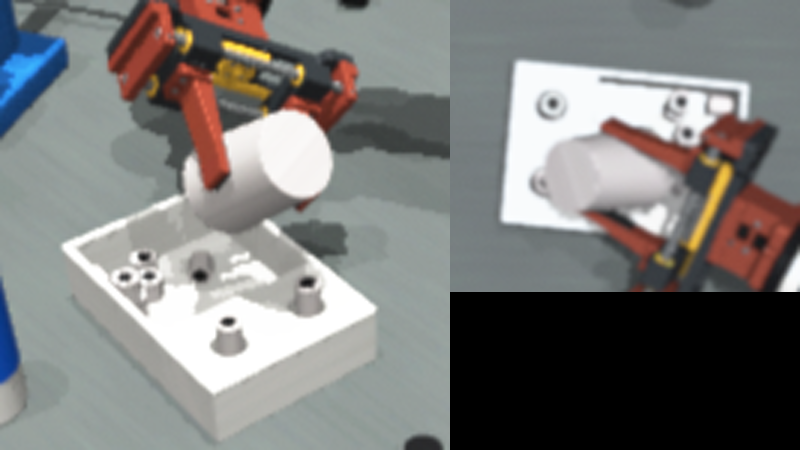

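Six nuts are visible in the bin: about (509,−296), (557,−295), (548,−316), (579,−286), (588,−282, stacked) and (586,−330). The load on the wrist, about 1.8 N, fits an empty cup. I'll bring the cup back upright.

```bash
python3 -m crank '[{"tx":0,"ty":0,"tz":0.04,"wx":-0.04,"wy":-0.07,"wz":0.03,"hand":-1},{"tx":0,"ty":0,"tz":0.08,"wx":-0.1,"wy":-0.173,"wz":0.073,"hand":-1},{"tx":0,"ty":0,"tz":0.12,"wx":-0.16,"wy":-0.277,"wz":0.116,"hand":-1},{"tx":0,"ty":0,"tz":0.16,"wx":-0.22,"wy":-0.381,"wz":0.16,"hand":-1},{"tx":0,"ty":0,"tz":0.2,"wx":-0.28,"wy":-0.485,"wz":0.204,"hand":-1},{"tx":0,"ty":0,"tz":0.2,"wx":-0.34,"wy":-0.589,"wz":0.248,"hand":-1},{"tx":0,"ty":0,"tz":0.2,"wx":-0.4,"wy":-0.693,"wz":0.291,"hand":-1},{"tx":0,"ty":0,"tz":0.2,"wx":-0.46,"wy":-0.797,"wz":0.335,"hand":-1},{"tx":0,"ty":0,"tz":0.2,"wx":-0.52,"wy":-0.9,"wz":0.378,"hand":-1}]'; python3 -m crank '[{"tx":0,"ty":0,"tz":0,"wx":-0.06,"wy":-0.104,"wz":0.044,"hand":-1},{"tx":0,"ty":0,"tz":0,"wx":-0.12,"wy":-0.208,"wz":0.087,"hand":-1},{"tx":0,"ty":0,"tz":0,"wx":-0.18,"wy":-0.312,"wz":0.131,"hand":-1},{"tx":0,"ty":0,"tz":0,"wx":-0.24,"wy":-0.416,"wz":0.175,"hand":-1},{"tx":0,"ty":0,"tz":0,"wx":-0.3,"wy":-0.52,"wz":0.218,"hand":-1},{"tx":0,"ty":0,"tz":0,"wx":-0.36,"wy":-0.624,"wz":0.262,"hand":-1},{"tx":0,"ty":0,"tz":0,"wx":-0.42,"wy":-0.728,"wz":0.306,"hand":-1},{"tx":0,"ty":0,"tz":0,"wx":-0.47,"wy":-0.814,"wz":0.342,"hand":-1},{"tx":0,"ty":0,"tz":0,"wx":-0.52,"wy":-0.9,"wz":0.378,"hand":-1}]';  python3 - <<'E'
from kin import *
pos,R,q=now(); print(pos,q)
Rp=Rt(60,20,1); print((Rp*R.inv()).as_rotvec(degrees=True)/45)
Rg=Rt(75,20,1); z=Rg.as_matrix()[:,2]; a=pos+[6,80,0]; q=leg(pos,R,a,Rp,q); 
C=np.array([522,220,48])+18.7*z; leg(a,Rp,C+[0,0,110],Rg,q); print(C)
E
```

```text
time: 22.63
eef_pos: [525.7, -184.1, 195.7]
ee_rot: [-110.2, 7.9, -33.1]
ft_force: [0.8, -0.1, -1.7]
finger_gap: 65.2
finger_force: 29.9
time: 23.38
eef_pos: [525.7, -184.1, 195.6]
ee_rot: [-115.7, -38.3, -13.5]
ft_force: [0.1, -1.0, -1.7]
finger_gap: 64.6
finger_force: 30.0
[ 525.72435345 -184.09996501  195.59447231] [-55.68002603   9.8032015   92.07868643  63.84649478 109.0528096
  27.84446739]
[-0.51196226 -0.8801866   0.37281073]
t [0.024 0.32  0.   ] w [-0.512 -0.88   0.373] len 80 ang 49
  end q [-50.   1. 101.  65. 104. -19.] travel [ 5.  8.  9.  2.  5. 47.] maxstep/n [ 6.  9. 10.  2.  5. 48.]
  wrist z min 315
t [-0.021  1.364 -0.176] w [-0.     0.     0.333] len 344 ang 15
  end q [-15.  -9. 116.  71.  84. -16.] travel [36. 12. 15.  5. 20.  3.] maxstep/n [42. 23. 28.  7. 26.  5.]
  wrist z min 271
[526.54803349 236.97349204  41.60422332]
```

```bash
python3 -m crank '[{"tx":0,"ty":0.02,"tz":0,"wx":-0.06,"wy":-0.104,"wz":0.044,"hand":-1},{"tx":0,"ty":0.06,"tz":0,"wx":-0.12,"wy":-0.208,"wz":0.087,"hand":-1},{"tx":0,"ty":0.12,"tz":0,"wx":-0.18,"wy":-0.312,"wz":0.131,"hand":-1},{"tx":0.01,"ty":0.18,"tz":0,"wx":-0.24,"wy":-0.416,"wz":0.175,"hand":-1},{"tx":0.01,"ty":0.26,"tz":0,"wx":-0.3,"wy":-0.52,"wz":0.218,"hand":-1},{"tx":0.02,"ty":0.34,"tz":0,"wx":-0.36,"wy":-0.624,"wz":0.262,"hand":-1},{"tx":0.02,"ty":0.42,"tz":0,"wx":-0.42,"wy":-0.724,"wz":0.307,"hand":-1},{"tx":0.02,"ty":0.5,"tz":0,"wx":-0.47,"wy":-0.808,"wz":0.342,"hand":-1},{"tx":0.02,"ty":0.58,"tz":0,"wx":-0.512,"wy":-0.88,"wz":0.373,"hand":-1},{"tx":0.02,"ty":0.66,"tz":0,"wx":-0.512,"wy":-0.88,"wz":0.373,"hand":-1},{"tx":0.02,"ty":0.72,"tz":0,"wx":-0.512,"wy":-0.88,"wz":0.373,"hand":-1},{"tx":0.02,"ty":0.74,"tz":0,"wx":-0.512,"wy":-0.88,"wz":0.373,"hand":-1}]'; cat > tilt.py <<'E'
from kin import *
from h import *
def tilt(tag):
    pos,R,q=now(); z=R.as_matrix()[:,2]; gp=pos-18.7*z; print('grasp pt',gp.round(1),'rot',R.as_euler('xyz',degrees=True).round(1))
    for c in('top','scene'):
        f=snap(c,f'{tag}{c}.png'); P,uv=cloud(f,np.ones((420,560),bool))
        px=f['pixels'][uv[:,1],uv[:,0]].astype(int)
        s=near(P,gp[0],gp[1],48)&(P[:,2]>gp[2]+36)&(P[:,2]<gp[2]+65)&(np.ptp(px,axis=1)<25); r=P[s]
        A=np.c_[r[:,:2]-r[:,:2].mean(0),np.ones(len(r))]
        s1=least_squares(lambda k:np.hypot(r[:,0]-k[0],r[:,1]-k[1])-34,gp[:2],loss='soft_l1').x
        k=least_squares(lambda k:A@k-r[:,2],[0,0,r[:,2].mean()],loss='soft_l1').x
        print(c,len(r),'rim ctr',s1.round(1),'plane slopes',k.round(3))
    return gp
E
python3 - <<'E'
from tilt import *
gp=tilt('s8')
P,q=now()[0],now()[2]; R=now()[1]
for c in('top','scene'): print(c,[(round(r['score'],2),np.round(r['point'])) for r in manip.mark_of('nut0',c)],[(round(r['score'],2),np.round(r['point'])) for n in('cup','cup_rim') for r in manip.mark_of(n,c)[:2]])
a=cv2.imread('pics/s8scene.png')[60:260,150:350]; b=cv2.imread('pics/s8top.png')[180:280,310:430]
a=cv2.resize(a,(450,450),interpolation=cv2.INTER_CUBIC); b=cv2.resize(b,(350,292),interpolation=cv2.INTER_CUBIC); b=np.vstack([b,np.zeros((158,350,3),np.uint8)])
cv2.imwrite('pics/c8.png',np.hstack([a,b]))
E
```

```text
time: 24.38
eef_pos: [530.2, 2.8, 195.6]
ee_rot: [-179.3, -70.0, 59.4]
ft_force: [-0.3, -0.2, -1.9]
finger_gap: 64.4
finger_force: 30.0
grasp pt [521.4 -12.5 202. ] rot [-179.3  -70.    59.4]
top 139 rim ctr [522.5 -10.9] plane slopes [-2.00000e-03  1.00000e-03  2.45594e+02]
scene 402 rim ctr [524.  -10.8] plane slopes [-0.00000e+00 -1.00000e-03  2.43516e+02]
top [(0.63, array([ 508., -295.,   17.])), (0.62, array([ 585., -336.,   11.])), (0.61, array([ 588., -283.,   46.])), (0.57, array([ 549., -316.,   29.])), (0.45, array([ 561., -296.,   23.])), (0.44, array([ 579., -286.,   29.]))] [(0.56, array([519., -13., 157.])), (0.66, array([521., -12., 244.]))]
scene [(0.62, array([ 589., -281.,   46.])), (0.58, array([ 562., -295.,   26.])), (0.53, array([ 546., -318.,   25.])), (0.48, array([ 580., -282.,   26.])), (0.44, array([ 502., -290.,   16.]))] [(0.61, array([516., -11., 153.])), (0.32, array([ 580., -283.,   28.])), (0.64, array([526., -12., 245.]))]
```

View pics/c8.png

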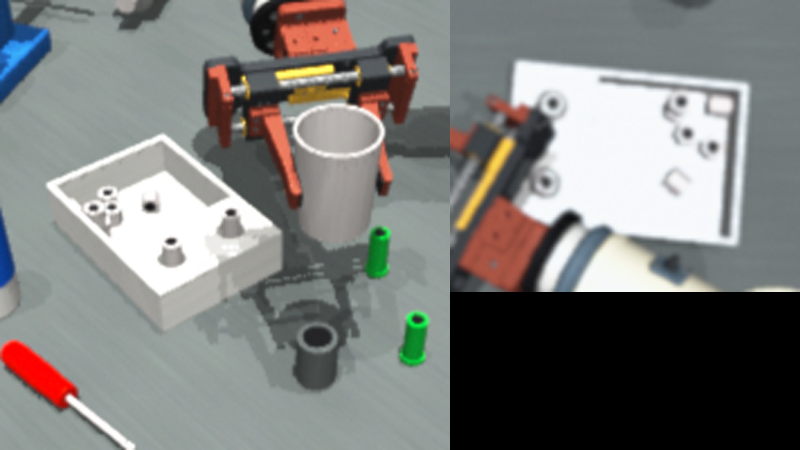

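```bash
python3 - <<'E'
from kin import *
pos,R,q=now()
Rg=Rt(75,20,1); z=Rg.as_matrix()[:,2]; C=np.array([518,223,49.5+60])+18.7*z; print(C); leg(pos,R,C,Rg,q)
E
```

```text
[522.54803349 239.97349204 103.10422332]
t [-0.034  0.96  -0.37 ] w [-0.002 -0.005  0.336] len 257 ang 15
  end q [-14.  -5. 118.  72.  82. -21.] travel [28.  6.  7.  4. 15.  6.] maxstep/n [30. 15. 14.  7. 17.  8.]
  wrist z min 223
```

```bash
python3 -m crank '[{"tx":0,"ty":0.04,"tz":0,"wx":0,"wy":0,"wz":0.01,"hand":-1},{"tx":0,"ty":0.12,"tz":0,"wx":0,"wy":0,"wz":0.04,"hand":-1},{"tx":-0.01,"ty":0.22,"tz":0,"wx":0,"wy":0,"wz":0.07,"hand":-1},{"tx":-0.01,"ty":0.33,"tz":-0.02,"wx":0,"wy":0,"wz":0.11,"hand":-1},{"tx":-0.01,"ty":0.44,"tz":-0.06,"wx":0,"wy":0,"wz":0.15,"hand":-1},{"tx":-0.02,"ty":0.55,"tz":-0.1,"wx":0,"wy":0,"wz":0.19,"hand":-1},{"tx":-0.02,"ty":0.66,"tz":-0.16,"wx":0,"wy":0,"wz":0.23,"hand":-1},{"tx":-0.03,"ty":0.77,"tz":-0.22,"wx":0,"wy":0,"wz":0.27,"hand":-1},{"tx":-0.03,"ty":0.86,"tz":-0.28,"wx":0,"wy":0,"wz":0.3,"hand":-1},{"tx":-0.034,"ty":0.93,"tz":-0.33,"wx":0,"wy":-0.005,"wz":0.33,"hand":-1},{"tx":-0.034,"ty":0.96,"tz":-0.36,"wx":0,"wy":-0.005,"wz":0.336,"hand":-1},{"tx":-0.034,"ty":0.96,"tz":-0.37,"wx":0,"wy":-0.005,"wz":0.336,"hand":-1}]'; python3 -m crank '[{"tx":0,"ty":0,"tz":-0.05,"wx":0,"wy":0,"wz":0,"hand":-1},{"tx":0,"ty":0,"tz":-0.1,"wx":0,"wy":0,"wz":0,"hand":-1},{"tx":0,"ty":0,"tz":-0.15,"wx":0,"wy":0,"wz":0,"hand":-1},{"tx":0,"ty":0,"tz":-0.18,"wx":0,"wy":0,"wz":0,"hand":-1},{"tx":0,"ty":0,"tz":-0.18,"wx":0,"wy":0,"wz":0,"hand":-1}]'; python3 - <<'E'
from tilt import *
tilt('s9')
E
```

```text
time: 25.78
eef_pos: [521.1, 242.4, 101.5]
ee_rot: [-179.4, -70.1, 74.6]
ft_force: [-0.1, 0.0, -1.9]
finger_gap: 64.4
finger_force: 30.0
time: 26.2
eef_pos: [522.0, 240.1, 56.9]
ee_rot: [-179.6, -70.1, 74.5]
ft_force: [-0.2, -0.3, -2.8]
finger_gap: 64.8
finger_force: 30.0
grasp pt [517.5 223.2  63.3] rot [-179.6  -70.1   74.5]
top 117 rim ctr [518.1 224.1] plane slopes [ 8.00000e-03 -1.60000e-02  1.06769e+02]
scene 432 rim ctr [520.1 224.5] plane slopes [5.00000e-03 2.00000e-03 1.05954e+02]
```

```bash
python3 -m crank '[{"tx":0,"ty":0,"tz":-0.02,"wx":0,"wy":0,"wz":0,"hand":-1},{"tx":0,"ty":0,"tz":-0.035,"wx":0,"wy":0,"wz":0,"hand":-1},{"tx":0,"ty":0,"tz":-0.045,"wx":0,"wy":0,"wz":0,"hand":-1},{"tx":0,"ty":0,"tz":-0.045,"wx":0,"wy":0,"wz":0,"hand":-1},{"tx":0,"ty":0,"tz":-0.045,"wx":0,"wy":0,"wz":0,"hand":-1}]';  python3 -m crank '[{"tx":0,"ty":0,"tz":-0.005,"wx":0,"wy":0,"wz":0,"hand":-1},{"tx":0,"ty":0,"tz":-0.008,"wx":0,"wy":0,"wz":0,"hand":-1},{"tx":0,"ty":0,"tz":-0.008,"wx":0,"wy":0,"wz":0,"hand":-1}]'
```

```text
time: 26.72
eef_pos: [522.2, 240.9, 46.8]
ee_rot: [-179.9, -70.1, 74.9]
ft_force: [-0.4, -0.9, -3.0]
finger_gap: 64.4
finger_force: 30.0
time: 26.97
eef_pos: [522.2, 240.9, 44.8]
ee_rot: [-179.9, -70.1, 75.0]
ft_force: [0.3, -0.2, -1.3]
finger_gap: 65.0
finger_force: 30.0
```

```bash
python3 -m crank '[{"tx":0,"ty":0,"tz":-0.004,"wx":0,"wy":0,"wz":0,"hand":-1},{"tx":0,"ty":0,"tz":-0.004,"wx":0,"wy":0,"wz":0,"hand":-1},{"tx":0,"ty":0,"tz":-0.004,"wx":0,"wy":0,"wz":0,"hand":-1}]'; python3 -m crank '[{"tx":0,"ty":0,"tz":-0.004,"wx":0,"wy":0,"wz":0,"hand":-1},{"tx":0,"ty":0,"tz":-0.004,"wx":0,"wy":0,"wz":0,"hand":-1},{"tx":0,"ty":0,"tz":-0.004,"wx":0,"wy":0,"wz":0,"hand":-1}]'; python3 -m crank '[{"tx":0,"ty":0,"tz":-0.004,"wx":0,"wy":0,"wz":0,"hand":-1},{"tx":0,"ty":0,"tz":-0.004,"wx":0,"wy":0,"wz":0,"hand":-1},{"tx":0,"ty":0,"tz":-0.004,"wx":0,"wy":0,"wz":0,"hand":-1}]'
```

```text
time: 27.22
eef_pos: [522.2, 240.9, 43.8]
ee_rot: [-179.9, -70.1, 75.0]
ft_force: [0.4, 0.2, -2.1]
finger_gap: 64.4
finger_force: 30.0
time: 27.47
eef_pos: [522.5, 240.9, 43.5]
ee_rot: [180.0, -70.1, 75.0]
ft_force: [-1.3, -0.4, 0.6]
finger_gap: 65.1
finger_force: 29.9
time: 27.72
eef_pos: [522.7, 241.1, 43.5]
ee_rot: [179.9, -70.2, 75.2]
ft_force: [-1.7, -0.7, 4.4]
finger_gap: 65.0
finger_force: 29.8
```

```bash
python3 -m crank '[{"tx":0,"ty":0,"tz":0.004,"wx":0,"wy":0,"wz":0,"hand":0.55},{"tx":0,"ty":0,"tz":0.004,"wx":0,"wy":0,"wz":0,"hand":0.65},{"tx":0,"ty":0,"tz":0.004,"wx":0,"wy":0,"wz":0,"hand":0.8},{"tx":0,"ty":0,"tz":0.004,"wx":0,"wy":0,"wz":0,"hand":1},{"tx":0,"ty":0,"tz":0.004,"wx":0,"wy":0,"wz":0,"hand":1},{"tx":0,"ty":0,"tz":0.004,"wx":0,"wy":0,"wz":0,"hand":1}]'; python3 -m crank '[{"tx":-0.01,"ty":-0.036,"tz":0.014,"wx":0,"wy":0,"wz":0,"hand":1},{"tx":-0.03,"ty":-0.11,"tz":0.041,"wx":0,"wy":0,"wz":0,"hand":1},{"tx":-0.05,"ty":-0.19,"tz":0.071,"wx":0,"wy":0,"wz":0,"hand":1},{"tx":-0.075,"ty":-0.28,"tz":0.105,"wx":0,"wy":0,"wz":0,"hand":1},{"tx":-0.1,"ty":-0.37,"tz":0.14,"wx":0,"wy":0,"wz":0,"hand":1},{"tx":-0.12,"ty":-0.45,"tz":0.2,"wx":0,"wy":0,"wz":0,"hand":1},{"tx":-0.12,"ty":-0.45,"tz":0.3,"wx":0,"wy":0,"wz":0,"hand":1},{"tx":-0.12,"ty":-0.45,"tz":0.4,"wx":0,"wy":0,"wz":0,"hand":1},{"tx":-0.12,"ty":-0.45,"tz":0.45,"wx":0,"wy":0,"wz":0,"hand":1},{"tx":-0.12,"ty":-0.45,"tz":0.45,"wx":0,"wy":0,"wz":0,"hand":1}]'; python3 - <<'E'
from h import *
from scipy.optimize import least_squares
for c in('top','scene'):
    f=snap(c,f'f{c}.png'); P,uv=cloud(f,np.ones((420,560),bool))
    q=P[near(P,519,224,60)&(P[:,2]>84)&(P[:,2]<104)]
    m=least_squares(lambda p:np.hypot(q[:,0]-p[0],q[:,1]-p[1])-34,[519,224],loss='soft_l1').x
    A=np.c_[q[:,:2]-m,np.ones(len(q))]; print(c,'cup',m.round(1),np.linalg.lstsq(A,q[:,2],rcond=None)[0].round(3),len(q))
    for x,y in((581,-165),(512,-159)): q=P[near(P,x,y,16)&(P[:,2]>60)&(P[:,2]<85)]; print('pocket',q.mean(0).round(1),len(q))
    for n in('socket','wrench','driver','spray','grease','nut0'): print(n,[np.round(r['point']).tolist() for r in manip.mark_of(n,c)[:6 if n=='nut0' else 1]])
E
```

```text
time: 28.22
eef_pos: [522.2, 240.9, 42.7]
ee_rot: [-179.9, -70.1, 74.9]
ft_force: [0.0, 0.5, 0.1]
finger_gap: 87.8
finger_force: 0.0
time: 29.05
eef_pos: [493.2, 127.4, 158.4]
ee_rot: [179.0, -70.0, 75.9]
ft_force: [-0.2, -0.1, 1.0]
finger_gap: 87.9
finger_force: 0.0
top cup [518.7 224.7] [-1.3000e-02 -4.0000e-02  9.2717e+01] 125
pocket [ 580.6 -162.9   71.3] 51
pocket [ 511.3 -157.    71.9] 48
socket [[551.0, 3.0, -0.0]]
wrench [[740.0, 114.0, 4.0]]
driver [[510.0, -296.0, 14.0]]
spray [[724.0, -287.0, 2.0]]
grease [[738.0, 312.0, -0.0]]
nut0 [[559.0, -293.0, 23.0], [548.0, -319.0, 28.0], [580.0, -286.0, 31.0], [512.0, -298.0, 12.0], [587.0, -281.0, 43.0], [584.0, -338.0, 13.0]]
scene cup [520.4 225.3] [6.0000e-03 7.0000e-03 9.0928e+01] 453
pocket [ 584.  -161.1   69.7] 85
pocket [ 514.5 -156.2   69.6] 80
socket [[555.0, 6.0, -5.0]]
wrench [[738.0, 116.0, -1.0]]
driver [[743.0, -118.0, 3.0]]
spray [[719.0, -277.0, -2.0]]
grease [[732.0, 312.0, -4.0]]
nut0 [[505.0, -292.0, 19.0], [558.0, -296.0, 23.0], [547.0, -320.0, 23.0], [582.0, -283.0, 24.0], [585.0, -283.0, 46.0]]
```

View pics/fscene.png

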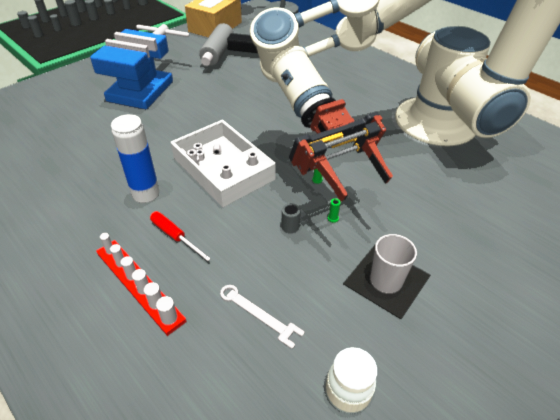

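The empty cup stands on its pad at px (393,263). The nuts are in the bin, the long nuts are fully down at (226,172) and (252,158), and the bystanders haven't moved. The hand touches nothing, so I'm handing in.

```bash
python3 -c "
from workcell import manip
print(manip.job_done())"
```

```text
the job is handed in; nothing more can be done
None
```

I handed the job in at about 29 s: all six hex nuts are in the bin, both long nuts are fully down in their pockets, and the empty cup is upright on its pad; the hand-in returned no verdict, so this rests on the final camera checks.

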